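Refill the empty fixings box from the dial-lid tub

ROBOT

A 6-joint arm with a two-finger parallel gripper is mounted at the origin on the work surface. World frame = base frame: x ahead of the robot, y to its left, z up, the work surface at z = 0. Lengths are in m, angles in rad, forces in N, time in s.
With the tool pointing down it reaches from about 0.375 to 0.9 m from the base axis. Payload 3.1 kg.
Tool frame: the origin (TCP) lies between the finger pads; the fingertips stand 22 mm ahead of it and the grasp point (between the pads) lies 3 mm ahead of it; z points along the fingers, y is the line along which they close (so a half turn about z gives the same grasp; the last joint's range is limited). The gripper opens to 87 mm and grips with 3 to 60 N. Pads are 19 mm wide; open, the fingers measure 117 mm over their backs; the gripper's body (75 mm by 190 mm) begins 51 mm behind the grasp point.
Start: joints at [1.111, 0.527, 1.433, -0, 1.181, -0.178], TCP at [0.174, 0.6, 0.245] pointing down, gripper open.
Joint ranges: [-3.08, 3.08], [-0.75, 2.2], [0.22, 2.44], [-1.43, 4.57], [0, 2.65], [-2.85, 2.85]. Speed limits (rad/s): [2.79, 2.79, 3.14, 3.14, 3.14, 3.14].

INTERFACE

Orientations are given as a unit quaternion [x, y, z, w].
In Python, from rig import robot gives the robot as it stands.
- The arm moves only by the tool move_arm, never from a script. Its argument "series" is text: rows parted by semicolons, each of 6 numbers parted by spaces: the shift along the tool's x, y, z in mm, then the turn, a rotation vector about the tool's x, y, z in degrees. In form: dx dy dz ax ay az; .... A call has 1 to 8 rows; each row is the pose to reach, as a shift and turn from the pose commanded when the call began, along the tool's axes at that moment; what a row does not reach only later rows make up. A row lasts 1/12 s, in which the tool goes at most 41.7 mm and 7.16 degrees, less where a joint would pass 70% of its speed; a pose out of reach is approached as far as the arm can. A call with a gripper value outside its range is refused whole. "jaw" is the opening, from 0 (shut) to 1 (fully open), set as the call begins (left out, the last holds). The fingers move at their own pace and stop on an object; "newtons" is the grip in N (left out, the last holds). Time passes only in rows, so rows that repeat a pose let the fingers close. It gives the time, the measured TCP pose, the force, the opening and the grip force at its end, in the units of the state.
- robot.get_obs(): the state, without advancing time (a new reading comes with each control period).
- robot.camera(name): name is "scene" or "side" or "wrist"; returns a dict with "img" (400x640x3 uint8, red, green, blue), "mtx" (3x3 intrinsics, pixels), "world_to_cam" (4x4, takes a point from world to camera coordinates). Camera axes: x right, y down, z forward; pixel columns grow to the right and rows downward; lengths in m; the calibration is good to about 2 mm. A picture is of the moment at which its call begins. There is no depth.
- robot.hand_in(): hands the job in; it is judged then, once.
Trained networks look in a picture, given as the dict that the camera call returned (one of the last four; its "shot" number tells which), for a name from the list of things; names that differ only in an ending like _2 or _b are one class to them, and where a whole thing is asked for, a point or a joint stands for the part that bears it (a point fixed in the world has none). Each returns a list of dicts, best first, with "p" (0 to 1); they miss things now and then, are a little off and sometimes report something else, mostly with a low value. They report only what shows in the picture. A call takes as long as a camera call. They do not tell look-alikes from the thing itself.
- robot.search_frame(picture, thing): "xyz" ([x, y, z] in m, in world coordinates, good to about 4 mm: the middle of the surface that is visible of it).
- robot.tip_of(picture, thing): "xyz" ([x, y, z] in m, in world coordinates, good to about 4 mm: a listed point, or the origin of a listed thing).
The state is a dict: "time": time; "q": joint angles; "joint_velocities": joint speeds; "joint_torque": joint torques, N m; "position": TCP position; "tool_rot": TCP orientation; "ft_force": force on the tool from outside, world axes, zero at the start; "moment": the same for the moment, N m; "grip_width": finger opening in m; "grip_force": force on a finger pad.
Only numpy, scipy, OpenCV 4.12 (cv2) and the standard library are available. Lean on these libraries where they do the work, as an engineer would, in place of code of your own. Each camera call takes 0.05 s, during which the arm holds its last target. There are 200 camera calls.

TASK

Refill the one empty box in the case of fixings with steel anchors: turn the dial on the leaning tub's lid to its largest opening and shake every anchor out of the tub into that box. Put the tub back in its leaning stand as it was, and turn its dial a quarter turn from there so that the lid is shut (neither the large opening nor the small holes over the lid's opening). Put the anchors that lie loose on the bench, and any that spill, in the same box, and leave the other things where they are.

Things in the scene. Friction and masses are not known exactly. Their poses are not given: they have to be found in the camera images.
- stand: Grey sheet-steel cradle, fixed, on a foot plate 150 x 84 x 6 mm. Origin: on the bench, 20 mm to -x of the plate's centre. It holds the tub leaning 45 degrees towards its own -x (roughly at the robot) by a 40 mm wide back rest under the tub, a foot stop, and two low cheeks, 2.5 mm clear of the tub's +y and -y sides over its lowest 28 mm only.
- stand_seat (a point): Where the tub's origin (centre of its underside) belongs when seated: x=45, y=0, z=46 mm in the stand's frame. This point's frame is turned as the seated tub's: z leans 45 degrees towards the stand's -x, x points up and away from the robot at 45 degrees. The tub lifts straight up out of it, and goes back by being lowered straight down.
- tub: Clear plastic square tub, loose, 54 x 54 mm outside, 93 mm from foot to top of its black lid, 113 mm to the top of the dial's rib, walls 3 mm, 0.16 to 0.24 kg with the dial. Origin: centre of its underside; z runs along its length to the lid. In the stand its +x face is uppermost, its -x face lies on the back rest, its +y and -y faces are upright and free to grip (54 mm apart).
- tub_mid (a point): The middle of the tub's cavity, on its axis 46.5 mm above its underside; the cavity is 48 x 48 x 87 mm, its +y and -y sides sloping in to 34 mm apart at the lid. An anchor whose centre is more than 70 mm from here is out of the tub.
- lid_hole (a point): Middle of the one opening in the tub's black lid, 18 (along the tub's x) x 34 mm, off centre on the tub's -x side (6 to 24 mm off the axis, flush with the cavity's -x wall), 93 mm above its underside. Anchors fall out here when the tub is tipped with this side low and the dial open.
- dial (a joint): Turn of the white round dial (54 mm across, 4 mm thick) on the lid, rad, growing anticlockwise as seen looking at the lid; -0.4 to 3.5, starts at 1.3 to 3.1, friction 0.04 N m, stays where left. At 0 its largest opening, a quarter-round sector, lies exactly over the lid's opening; at 1.6 (a quarter turn) it is shut; near 3.14 only small holes lie there, too small for an anchor.
- dial_grip (a point): Where to grip the dial: middle of its straight rib, on the tub's axis, 106 mm from the tub's underside. The rib runs across the dial, 52 mm long, 9 mm thick, 16 mm tall (97 to 113 mm from the tub's underside). This point's z is the tub's z, its y runs along the rib, its -x points to the dial's largest opening.
- case: Grey assortment case, fixed, 114 x 296 x 50 mm tall, holding three identical black lift-out boxes side by side along its y (95 mm apart); its clear lid is folded flat behind it (+x), 6 to 12 mm tall and 175 mm out. Origin: centre of its underside.
- box_empty: The empty black box in the case, 106 (x) x 94 (y) x 44 mm, walls and floor 3 mm; it does not move. Origin: centre of its underside, 4 mm above the bench; its rim is 48 mm above the bench. Which of the three places it has differs from start to start.
- box_screws: The box with brass screws, same size, filled to 13 to 20 mm; does not move.
- box_nuts: The box with steel nuts, same size, filled to 13 to 20 mm; does not move.
- tub_anchor1: Steel drop-in anchor: a plain cylinder 10 mm in diameter, 30 mm long along its x, 12 g; origin at its centre. Starts inside the tub (three to five of the five are there).
- tub_anchor2: Steel drop-in anchor: a plain cylinder 10 mm in diameter, 30 mm long along its x, 12 g; origin at its centre. Starts inside the tub (three to five of the five are there).
- tub_anchor3: Steel drop-in anchor: a plain cylinder 10 mm in diameter, 30 mm long along its x, 12 g; origin at its centre. Starts inside the tub (three to five of the five are there).
- tub_anchor4: Steel drop-in anchor: a plain cylinder 10 mm in diameter, 30 mm long along its x, 12 g; origin at its centre. Starts inside the tub (three to five of the five are there).
- tub_anchor5: Steel drop-in anchor: a plain cylinder 10 mm in diameter, 30 mm long along its x, 12 g; origin at its centre. Starts inside the tub (three to five of the five are there).
- bench_anchor1: Steel drop-in anchor as the others (10 mm thick, 30 mm along its x, origin at its centre; slight flats keep it from rolling). Starts lying on the bench between stand and case (two or three of the three are there).
- bench_anchor2: Steel drop-in anchor as the others (10 mm thick, 30 mm along its x, origin at its centre; slight flats keep it from rolling). Starts lying on the bench between stand and case (two or three of the three are there).
- bench_anchor3: Steel drop-in anchor as the others (10 mm thick, 30 mm along its x, origin at its centre; slight flats keep it from rolling). Starts lying on the bench between stand and case (two or three of the three are there).
- screwdriver: Screwdriver lying on the bench along its own x, 200 mm long, handle 26 mm thick, a bystander, loose; leave it. Origin under its middle.
- tape_roll: Roll of black insulating tape, 64 mm across, 19 mm tall, a bystander, loose; leave it. Origin under its centre.
- breaker: Circuit breaker, 70 x 36 mm, 67 mm tall, a bystander, loose; leave it. Origin under its centre.
- junction_box: Square white junction box, 85 x 85 x 44 mm tall, a bystander, loose; leave it. Origin under its centre.
- jar: Closed glass jar, 64 mm across, 85 mm tall, a bystander, loose; leave it. Origin under its centre.
Not all that is in view belongs to the job. What is shaped like the tub but purple is not meant.

How it is judged:
On the way, in this order (a step that is already met when the one before it is completed fails the run):
1. the dial is turned so that its largest opening lies over the lid's opening (within 0.17 rad) (value of joint dial between -0.17 and 0.17 rad), for 0.2 s.
2. every anchor that was in the tub has been shaken out of it (distance between each of tub_anchor1, tub_anchor2, tub_anchor3, tub_anchor4, tub_anchor5 and tub_mid above 0.07 m), for 0.2 s.
At the end, for the whole second after the job is handed in: Every anchor, from tub and bench, lies at rest in the box that was empty (centre within its walls, below its rim); the tub is back in its stand, its middle within 12 mm on each axis of where it belongs, leaning 45 degrees within about 9, its dial shut (1.2 to 2.0 rad) (x of tub_anchor1 in the frame of box_empty between -0.052 and 0.052 m and y of tub_anchor1 in the frame of box_empty between -0.046 and 0.046 m and z of tub_anchor1 in the frame of box_empty between 0 and 0.042 m and linear speed of each of tub_anchor1, tub_anchor2, tub_anchor3, tub_anchor4, tub_anchor5, bench_anchor1, bench_anchor2, bench_anchor3, tub below 0.03 m/s and x of tub_anchor2 in the frame of box_empty between -0.052 and 0.052 m and y of tub_anchor2 in the frame of box_empty between -0.046 and 0.046 m and z of tub_anchor2 in the frame of box_empty between 0 and 0.042 m and x of tub_anchor3 in the frame of box_empty between -0.052 and 0.052 m and y of tub_anchor3 in the frame of box_empty between -0.046 and 0.046 m and z of tub_anchor3 in the frame of box_empty between 0 and 0.042 m and x of tub_anchor4 in the frame of box_empty between -0.052 and 0.052 m and y of tub_anchor4 in the frame of box_empty between -0.046 and 0.046 m and z of tub_anchor4 in the frame of box_empty between 0 and 0.042 m and x of tub_anchor5 in the frame of box_empty between -0.052 and 0.052 m and y of tub_anchor5 in the frame of box_empty between -0.046 and 0.046 m and z of tub_anchor5 in the frame of box_empty between 0 and 0.042 m and x of bench_anchor1 in the frame of box_empty between -0.052 and 0.052 m and y of bench_anchor1 in the frame of box_empty between -0.046 and 0.046 m and z of bench_anchor1 in the frame of box_empty between 0 and 0.042 m and x of bench_anchor2 in the frame of box_empty between -0.052 and 0.052 m and y of bench_anchor2 in the frame of box_empty between -0.046 and 0.046 m and z of bench_anchor2 in the frame of box_empty between 0 and 0.042 m and x of bench_anchor3 in the frame of box_empty between -0.052 and 0.052 m and y of bench_anchor3 in the frame of box_empty between -0.046 and 0.046 m and z of bench_anchor3 in the frame of box_empty between 0 and 0.042 m and x of tub_mid in the frame of stand between 0.0001 and 0.0241 m and y of tub_mid in the frame of stand between -0.012 and 0.012 m and z of tub_mid in the frame of stand between 0.0669 and 0.0909 m and value of joint dial between 1.2 and 2 rad and angle between tub's own z axis and vertical between 0.62 and 0.95 rad); the robot touches nothing.
It fails at once if the screwdriver is shifted more than 40 mm (distance of screwdriver from where it was at the start of the episode above 0.04 m).
It fails at once if the roll of insulating tape is shifted more than 40 mm (distance of tape_roll from where it was at the start of the episode above 0.04 m).
It fails at once if the circuit breaker is shifted more than 40 mm (distance of breaker from where it was at the start of the episode above 0.04 m).
It fails at once if the junction box is shifted more than 40 mm (distance of junction_box from where it was at the start of the episode above 0.04 m).
It fails at once if the glass jar is shifted more than 40 mm (distance of jar from where it was at the start of the episode above 0.04 m).
Of tub_anchor1, tub_anchor2, tub_anchor3, tub_anchor4, tub_anchor5 only 3 to 5 are there at a start; the rules pass over those that are not, and their reading is None.
Of bench_anchor1, bench_anchor2, bench_anchor3 only 2 to 3 are there at a start; the rules pass over those that are not, and their reading is None.
At some moment in a run one of bench_anchor1, bench_anchor2, bench_anchor3 may be knocked a few centimetres aside while the robot is not near it.
It also fails if it takes over 208 s, if anything falls off the work surface, if the arm or the gripper's body presses on something with over 40 N, if the wrist force passes 120 N, or if a joint passes its speed limit or range.

## Working session

There is one attempt and no reset: what is moved stays moved. The work goes in short steps, Python scripts to look and compute and a tool call to move; the robot and the scene stay as the last step left them, time stands still between calls to the robot, and variables do not carry over. Pictures are saved under pics/ and viewed, at most 14 in all, crops included, and the job is handed in when it is done.

Besides the shell and the picture viewer there is one more tool, called after "Call:" as name(argument=value, ...) on one line, values as JSON. move_arm: Moves the arm, as the interface text tells. Its arguments: {"type":"object","properties":{"series":{"type":"string"},"jaw":{"type":"number"},"newtons":{"type":"number"}},"required":["series"]}

```bash
ls; mkdir -p pics; cat > h.py <<'E'
import numpy as np, cv2
from rig import robot
from scipy.spatial.transform import Rotation as R
def shot(name,fn=None):
    c=robot.camera(name)
    if fn: cv2.imwrite('pics/'+fn,c['img'][:,:,::-1])
    return c
def proj(c,p):
    q=c['world_to_cam']@np.r_[p,1]; u=c['mtx']@q[:3]; return u[:2]/u[2]
def onz(c,px,z):
    M=np.linalg.inv(c['world_to_cam']); d=M[:3,:3]@np.linalg.solve(c['mtx'],np.r_[px,1.]); o=M[:3,3]
    return o+d*(z-o[2])/d[2]
E
python3 - <<'E'
from h import *
s=shot('scene','s1.png'); d=shot('side','d1.png')
im=np.vstack([s['img'],d['img']])
for c in (s,d):
  print(np.linalg.inv(c['world_to_cam'])[:3,3].round(3))
  for n in ['stand','stand_seat','tub','dial_grip','lid_hole','case','box_empty','bench_anchor1','screwdriver','tape_roll','breaker','junction_box','jar']:
    print(n,[(round(r['p'],2),np.round(r['xyz'],3).tolist(),proj(c,r['xyz']).astype(int).tolist()) for r in robot.tip_of(c,n)[:4]])
print(robot.get_obs())
E
```

```text
pics
[ 1.14  -0.727  1.159]
stand [(0.63, [0.566, -0.26, 0.002], [290, 252])]
stand_seat []
tub [(0.97, [0.611, -0.273, 0.049], [296, 255]), (0.92, [0.572, -0.636, 0.03], [200, 326]), (0.77, [0.753, -0.259, 0.029], [330, 281]), (0.73, [0.71, -0.128, 0.029], [347, 249])]
dial_grip [(0.64, [0.632, -0.548, 0.028], [236, 319]), (0.62, [0.54, -0.249, 0.121], [285, 226]), (0.56, [0.8, -0.353, 0.026], [321, 311])]
lid_hole [(0.93, [0.67, -0.043, 0.026], [354, 228]), (0.59, [0.537, -0.248, 0.099], [285, 229]), (0.55, [0.636, -0.567, 0.027], [232, 324])]
case [(0.78, [0.51, 0.171, -0.005], [357, 180]), (0.2, [0.416, -0.259, 0.001], [262, 228])]
box_empty [(0.6, [0.502, 0.077, 0.004], [341, 190])]
bench_anchor1 [(0.51, [0.53, -0.097, 0.005], [315, 219]), (0.46, [0.54, -0.249, 0.127], [285, 225]), (0.37, [0.484, -0.075, 0.001], [311, 210])]
screwdriver [(0.87, [0.641, -0.441, -0.001], [266, 301])]
tape_roll [(0.67, [0.378, -0.118, -0.002], [283, 201]), (0.42, [0.505, 0.17, -0.007], [356, 180])]
breaker [(0.79, [0.452, -0.41, 0.004], [236, 259])]
junction_box [(0.93, [0.477, 0.437, 0.002], [390,
[... 1515 characters left out ...]
time': 1.4, 'q': array([ 1.11045704e+00,  5.27505271e-01,  1.43270148e+00, -2.63084928e-05,
        1.18139990e+00, -1.78533872e-01]), 'joint_velocities': array([-0.00064723,  0.00050406, -0.00017547, -0.00057408, -0.00039339,
        0.00086687]), 'joint_torque': array([ 5.75768154e-04, -4.40024257e+01, -1.76980984e+01,  6.33175182e-02,
        5.04570280e-02, -6.82231700e-06]), 'position': array([0.17379407, 0.60032474, 0.24454468]), 'tool_rot': array([ 1.40431990e-01,  9.90090327e-01, -1.04638496e-05,  9.35682077e-06]), 'ft_force': array([ 0.37299162, -0.67222857,  0.51251926]), 'moment': array([ 0.03070811, -0.02469588,  0.00917682]), 'grip_force': 0.0, 'grip_width': 0.08718273104552508}
```

```bash
python3 -c "
import cv2,numpy as np
a=cv2.imread('pics/s1.png');b=cv2.imread('pics/d1.png')
cv2.imwrite('pics/both.png',cv2.resize(np.vstack([a,b]),(480,600)))"
```

```text
(no output)
```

View pics/s1.png

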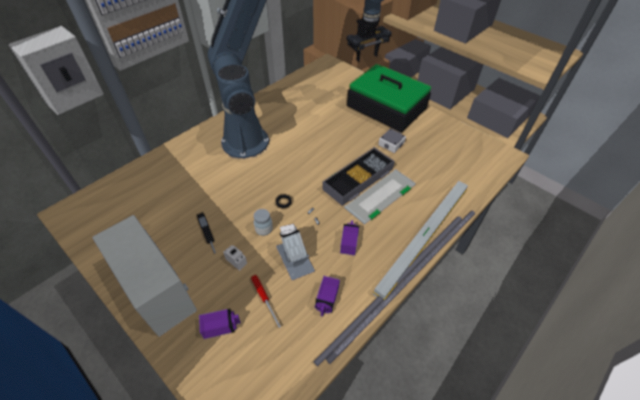

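View pics/d1.png

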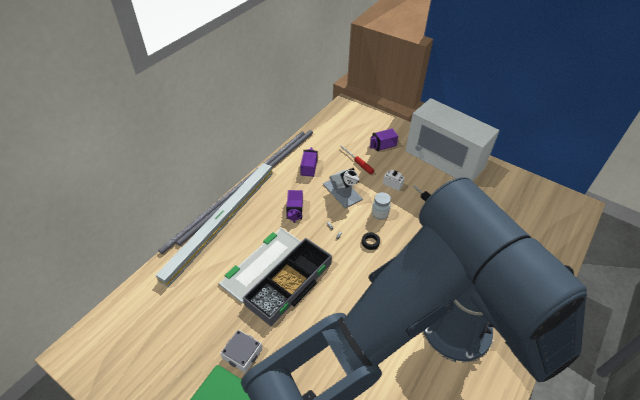

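The clear tub sits in the stand at scene px (292,245) and side px (344,185). The purple look-alikes at scene (218,323), (328,293) and (349,240) are not meant. The empty box is the case's -y place, scene (341,190), and two bench anchors show near (311,212) and (317,221). The crop check comes with the wrist view, once I've moved closer.

```bash
cat >> h.py <<'E'
import json,os
def log():
    o=robot.get_obs(); open('log.jsonl','a').write(json.dumps([o['q'].tolist(),o['position'].tolist(),o['tool_rot'].tolist()])+'\n'); return o
def to(p,Rt=None):
    o=log(); Rc=R.from_quat(o['tool_rot']); Rt=Rt or Rc
    d=Rc.inv().apply(np.array(p)-o['position'])*1e3; r=(Rc.inv()*Rt).as_rotvec(degrees=True)
    print('t',round(o['time'],1),'delta',d.round(1),r.round(1),'rows',round(max(np.linalg.norm(d)/41.7,np.linalg.norm(r)/7.16),1))
def frame(z,y):  # tool z, tool y (orthogonalised)
    z=np.array(z,float);z/=np.linalg.norm(z);y=np.array(y,float);y-=z*(y@z);y/=np.linalg.norm(y)
    return R.from_matrix(np.c_[np.cross(y,z),y,z])
def wmin(Rt): # pick half turn nearer to present
    Rc=R.from_quat(robot.get_obs()['tool_rot']); a=[Rt,Rt*R.from_euler('z',180,degrees=True)]
    return min(a,key=lambda r:(Rc.inv()*r).magnitude())
E
python3 - <<'E'
from h import *
to([.45,.35,.38]);
E
```

```text
t 1.4 delta [-334.9 -163.6 -135.4] [0. 0. 0.] rows 9.5
```

Call:
move_arm(series="0 0 -120 0 0 0;0 0 -120 0 0 0;0 0 -120 0 0 0;-330 -160 -130 0 0 0;-330 -160 -130 0 0 0;-330 -160 -130 0 0 0;-330 -160 -130 0 0 0;-330 -160 -130 0 0 0")

```text
time: 2.07
position: [0.3294, 0.4596, 0.3706]
tool_rot: [0.14, 0.99, 0.0, 0.0]
ft_force: [1.0, 0.3, 0.2]
grip_width: 0.0872
grip_force: 0.0
```

```bash
python3 - <<'E'
from h import *
y=-.34; tz=np.array([-np.cos(y),-np.sin(y),1]); 
Rt=wmin(frame(-tz,[-np.sin(y),np.cos(y),0]))
to([.42,-.2,.30],Rt)
E
```

```text
t 2.1 delta [-270.  -608.6   70.4] [  1.4 -45.    3.2] rows 16.1
```

Call:
move_arm(series="-250 -330 0 0 -20 0;-250 -330 0 0 -20 0;-250 -330 0 0 -20 0;-250 -330 0 0 -20 0;-250 -330 0 0 -20 0;-250 -330 0 0 -20 0;-250 -330 0 0 -20 0;-250 -330 0 0 -20 0")

```text
time: 2.73
position: [0.448, 0.1481, 0.3707]
tool_rot: [0.138, 0.975, -0.024, 0.172]
ft_force: [0.8, 0.8, -0.2]
grip_width: 0.0869
grip_force: 0.0
```

```bash
python3 - <<'E'
from h import *
y=-.34; tz=np.array([-np.cos(y),-np.sin(y),1]); 
Rt=wmin(frame(-tz,[-np.sin(y),np.cos(y),0]))
to([.42,-.2,.30],Rt)
E
```

```text
t 2.7 delta [ -41.2 -342.2   90.1] [  1.9 -24.9   2.9] rows 8.5
```

Call:
move_arm(series="-40 -330 85 2 -25 3;-40 -330 85 2 -25 3;-40 -330 85 2 -25 3;-40 -330 85 2 -25 3;-40 -330 85 2 -25 3;-40 -330 85 2 -25 3;-40 -330 85 2 -25 3;-40 -330 85 2 -25 3")

```text
time: 3.4
position: [0.4327, -0.0281, 0.3275]
tool_rot: [0.154, 0.916, -0.054, 0.366]
ft_force: [-1.0, 1.0, -0.8]
grip_width: 0.0871
grip_force: 0.0
```

```bash
python3 - <<'E'
from h import *
log();w=shot('wrist','w1.png'); s=shot('scene'); d=shot('side')
print(robot.get_obs()['q'].round(2),robot.get_obs()['position'])
for k,c in dict(w=w,s=s,d=d).items():
  for n in ['stand','tub','dial_grip','lid_hole','bench_anchor1','jar']:
    print(k,n,[(round(r['p'],2),np.round(r['xyz'],3).tolist(),proj(c,r['xyz']).astype(int).tolist()) for r in robot.tip_of(c,n)[:4]])
E
```

```text
[-0.33 -0.03  2.26  0.08  0.16 -1.64] [ 0.4327765  -0.02785134  0.32747256]
w stand [(0.93, [0.571, -0.26, 0.001], [208, 105])]
w tub [(0.87, [0.614, -0.278, 0.046], [210, 145]), (0.83, [0.75, -0.26, 0.029], [260, 175]), (0.76, [0.705, -0.126, 0.027], [313, 148]), (0.68, [0.574, -0.633, 0.027], [43, 164])]
w dial_grip [(0.8, [0.545, -0.247, 0.119], [190, 152]), (0.71, [0.632, -0.547, 0.024], [105, 170]), (0.65, [0.652, -0.042, 0.025], [351, 117]), (0.42, [0.794, -0.355, 0.032], [232, 194])]
w lid_hole [(0.97, [0.67, -0.043, 0.025], [354, 124]), (0.88, [0.543, -0.249, 0.099], [191, 140]), (0.79, [0.78, -0.348, 0.027], [231, 189]), (0.59, [0.633, -0.565, 0.027], [98, 173])]
w bench_anchor1 [(0.73, [0.482, -0.08, 0.002], [288, 17]), (0.51, [0.534, -0.097, 0.006], [291, 59])]
w jar [(0.75, [0.416, -0.258, -0.0], [129, 13]), (0.72, [0.585, -0.265, 0.079], [203, 149])]
s stand [(0.72, [0.566, -0.261, -0.003], [290, 253])]
s tub [(0.81, [0.615, -0.276, 0.05], [296, 256]), (0.76, [0.572, -0.635, 0.029], [200, 326]), (0.7, [0.752, -0.258, 0.026], [330, 281]), (0.58, [0.711, -0.131, 0.027], [3
[... 513 characters left out ...]
0.572, -0.264, 0.0], [345, 193])]
d tub [(0.82, [0.709, -0.13, 0.03], [295, 193]), (0.77, [0.571, -0.63, 0.027], [393, 137]), (0.55, [0.753, -0.256, 0.026], [305, 170]), (0.47, [0.612, -0.277, 0.043], [338, 179])]
d dial_grip [(0.68, [0.651, -0.038, 0.024], [292, 217]), (0.49, [0.634, -0.544, 0.03], [370, 142]), (0.42, [0.544, -0.252, 0.123], [351, 176])]
d lid_hole [(0.84, [0.635, -0.564, 0.03], [372, 139]), (0.78, [0.783, -0.347, 0.025], [313, 154]), (0.69, [0.673, -0.044, 0.026], [288, 213]), (0.59, [0.543, -0.249, 0.104], [351, 180])]
d bench_anchor1 [(0.57, [0.532, -0.101, 0.005], [329, 224]), (0.48, [0.487, -0.077, 0.004], [336, 235])]
d jar [(0.6, [0.417, -0.255, -0.002], [379, 213])]
```

View pics/w1.png

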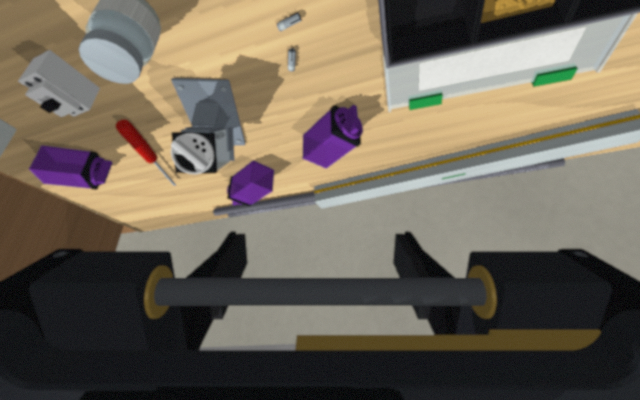

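```bash
cat > kin.py <<'E'
import numpy as np,json
from scipy.spatial.transform import Rotation as R
from scipy.optimize import least_squares
def fk(q,P):
    h,a1,L1,e,L2,L3=P
    A=R.from_euler('z',q[0]); B=A*R.from_euler('y',q[1]); C=B*R.from_euler('y',q[2]); D=C*R.from_euler('z',q[3])*R.from_euler('y',q[4])*R.from_euler('z',q[5])
    return A.apply([a1,0,h])+B.apply([0,0,L1])+C.apply([e,0,L2])+D.apply([0,0,L3]),D
def fit():
    L=[json.loads(l) for l in open('log.jsonl')]
    f=lambda P:np.concatenate([fk(q,P)[0]-p for q,p,_ in L]+[1e-4*(P-[.33,.0,.4,0,.4,.2])])
    s=least_squares(f,[.33,.0,.4,0,.4,.2]); return s.x,np.abs(s.fun).max(),L
lo=np.array([-3.08,-.75,.22,-1.43,0,-2.85]);hi=np.array([3.08,2.2,2.44,4.57,2.65,2.85])
def ik(p,Rt,q0,P):
    def f(q):
        pp,rr=fk(q,P); return np.r_[(pp-p)*5,(rr.inv()*Rt*K).as_rotvec()]
    return least_squares(f,np.clip(q0,lo+.01,hi-.01),bounds=(lo,hi))
K=R.identity()
E
python3 - <<'E'
from kin import *
P,e,L=fit(); print(P.round(4),e)
for q,p,r in L:
    print((fk(q,P)[1].inv()*R.from_quat(r)).as_rotvec().round(3),np.round(q,2))
E
python3 - <<'E'
import cv2
i=cv2.imread('pics/w1.png')[115:185,150:260]
cv2.imwrite('pics/c1.png',cv2.resize(i,None,fx=6,fy=6,interpolation=cv2.INTER_CUBIC))
E
```

```text
[ 0.0279  0.2506  0.4152 -0.0109  0.1735  0.0461] 0.1065840928503605
[-0.     0.     1.571] [ 1.11  0.53  1.43 -0.    1.18 -0.18]
[-0.    -0.     1.571] [ 0.75  0.32  1.41 -0.    1.4  -0.54]
[-0.    -0.     1.571] [ 0.17  0.07  1.8  -0.18  0.96 -1.03]
[-0.    -0.     1.571] [-0.33 -0.03  2.26  0.09  0.16 -1.65]
```

View pics/c1.png

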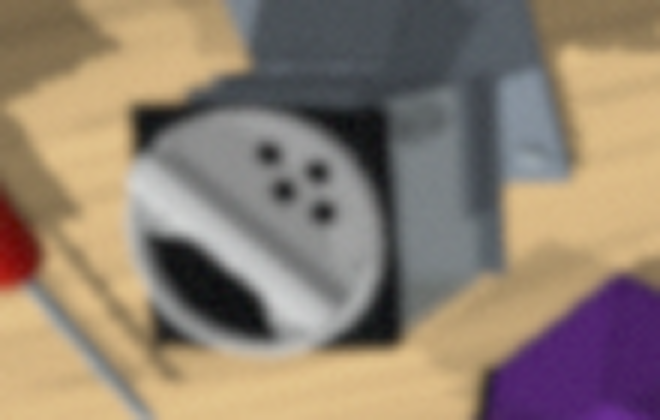

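```bash
python3 - <<'E'
import re
s=open('kin.py').read()
s=s.replace("h,a1,L1,e,L2,L3=P","h,a1,L1,e,L2,L3,ya,yb,xc=P").replace("D=C*R.from_euler('z',q[3])*R.from_euler('y',q[4])*R.from_euler('z',q[5])","E=C*R.from_euler('z',q[3]);D=E*R.from_euler('y',q[4])*R.from_euler('z',q[5])*R.from_euler('z',90,degrees=True)")
s=s.replace("[a1,0,h]","[a1,ya,h]").replace("+D.apply([0,0,L3])","+D.apply([0,0,L3])+E.apply([0,yb,0])+(E*R.from_euler('y',q[4])).apply([xc,0,0])").replace("[.33,.0,.4,0,.4,.2]","[.33,.0,.4,0,.4,.2,.0,.05,0]").replace("1e-4","1e-3")
open('kin.py','w').write(s)
E
python3 - <<'E'
from kin import *
P,e,L=fit(); print(P.round(4),e)
print([np.linalg.norm(fk(q,P)[0]-p).round(4) for q,p,_ in L])
E
```

```text
[ 0.2742 -0.      0.588   0.1141  0.3917  0.2835  0.111   0.     -0.    ] 0.0001879893242757882
[np.float64(0.0), np.float64(0.0), np.float64(0.0), np.float64(0.0)]
```

```bash
cat > plan.py <<'E'
from kin import *
from h import frame
P,_,L=fit(); q0=np.array(L[-1][0])
phi=-.37; x=np.array([np.cos(phi),np.sin(phi),0]); up=np.array([0,0,1.]); yy=np.array([-np.sin(phi),np.cos(phi),0])
tz=(up-x)/2**.5; tx=(up+x)/2**.5
O=np.array([.612,-.277,.046])
dg=np.array([.5425,-.2495,.1215])
def dialpose(th,back,sg=1):
    return dg+tz*back, frame(-tz, sg*(np.cos(th)*tx+np.sin(th)*yy))
E
python3 - <<'E'
from plan import *
for sg in (1,-1):
  for start in ([-.4,.3,1.7,0,.4,0],[-.4,.3,1.7,3,.4,0]):
    q=np.array(start)
    for th in (2.53,2.,1.5,1,.5,0):
        for b in (.1155,.0155)[(th<2.5):]:
            s=ik(*dialpose(th,b,sg),q,P); q=s.x; print(sg,th,b,q.round(2),s.cost.round(6))
E
```

```text
1 2.53 0.1155 [-0.64  0.35  2.16 -1.43  0.   -1.31] 0.029647
1 2.53 0.0155 [-0.61  0.56  2.01 -1.43  0.   -1.29] 0.036088
1 2.0 0.0155 [-0.61  0.56  2.01 -1.43  0.   -0.76] 0.036088
1 1.5 0.0155 [-0.61  0.56  2.01 -1.43  0.   -0.26] 0.036088
1 1 0.0155 [-0.61  0.56  2.01 -1.43  0.    0.24] 0.036088
1 0.5 0.0155 [-0.61  0.56  2.01 -1.43  0.    0.74] 0.036088
1 0 0.0155 [-0.61  0.56  2.01 -1.43  0.    1.24] 0.036088
1 2.53 0.1155 [-0.84  0.43  2.3   2.32  0.45  1.04] 0.0
1 2.53 0.0155 [-0.76  0.65  2.17  2.56  0.51  0.85] 0.0
1 2.0 0.0155 [-0.76  0.65  2.17  2.56  0.51  1.38] 0.0
1 1.5 0.0155 [-0.76  0.65  2.17  2.56  0.51  1.88] 0.0
1 1 0.0155 [-0.76  0.65  2.17  2.56  0.51  2.38] 0.0
1 0.5 0.0155 [-0.75  0.66  2.18  2.6   0.52  2.85] 6.2e-05
1 0 0.0155 [-0.6   0.63  2.13  3.22  0.37  2.85] 0.020128
-1 2.53 0.1155 [-0.84  0.43  2.3   2.32  0.45 -2.11] 0.0
-1 2.53 0.0155 [-0.76  0.65  2.17  2.56  0.51 -2.29] 0.0
-1 2.0 0.0155 [-0.76  0.65  2.17  2.56  0.51 -1.76] 0.0
-1 1.5 0.0155 [-0.76  0.65  2.17  2.56  0.51 -1.26] 0.0
-1 1 0.0155 [-0.76  0.65  2.17  2.56  0.51 -0.76] 0.0
-1 0.5 0.0155 [-0.76  0.65  2.17  2.56  0.51 -0.26] 0.0
-1 0 0.0155 [-0.76  0.65  2.17  2.56  0.51  0.24] 0.0
-1 2.53 0.1155 [-0.84  0.43  2.3   2.32  0.45 -2.11] 0.0
-1 2.53 0.0155 [-0.76  0.65  2.17  2.56  0.51 -2.29] 0.0
-1 2.0 0.0155 [-0.76  0.65  2.17  2.56  0.51 -1.76] 0.0
-1 1.5 0.0155 [-0.76  0.65  2.17  2.56  0.51 -1.26] 0.0
-1 1 0.0155 [-0.76  0.65  2.17  2.56  0.51 -0.76] 0.0
-1 0.5 0.0155 [-0.76  0.65  2.17  2.56  0.51 -0.26] 0.0
-1 0 0.0155 [-0.76  0.65  2.17  2.56  0.51  0.24] 0.0
```

```bash
cat >> plan.py <<'E'
from h import robot,log
def rows(qs,step=6.5,lin=38,dq=.15):
    """joint way points -> rows of tool deltas from present pose"""
    o=log(); Rc=R.from_quat(o['tool_rot']); p0=o['position']; q=o['q']; out=[]; 
    for t in qs:
        t=np.array(t); n=1
        while 1:
            F=[fk(q+(t-q)*k/n,P) for k in range(n+1)]
            if all(np.degrees((a[1].inv()*b[1]).magnitude())<step and np.linalg.norm(a[0]-b[0])<lin/1e3 for a,b in zip(F,F[1:])) and abs((t-q)/n).max()<dq: break
            n+=1
        out+=F[1:]; q=t
    print('rows',len(out),'t',o['time'])
    for p,Rr in out:
        print(*Rc.inv().apply(p-p0).__mul__(1e3).round(0).astype(int),*(Rc.inv()*Rr).as_rotvec(degrees=True).round(1),end='; ')
    print(); print('z',[round(f[0][2],3) for f in out])
E
python3 - <<'E'
from plan import *
c=ik(*dialpose(2.53,.15,-1),np.array([-.84,.43,2.3,2.32,.45,-2.11]),P); print(c.x.round(2),c.cost)
rows([[-.5,.1,2.1,.2,.6,-1.6],[-.7,.2,2.2,1.3,.6,-1.9],c.x])
E
```

```text
[-0.89  0.34  2.34  2.15  0.43 -1.97] 1.7651918312286767e-28
rows 24 t 4.45
7 -11 12 0.6 4.7 3.3; 14 -21 22 1.1 9.3 6.7; 22 -29 31 1.3 13.8 10.1; 28 -37 38 1.3 18.3 13.6; 34 -43 43 1.2 22.7 17.2; 36 -33 47 -1.2 23.0 23.0; 35 -25 52 -3.4 23.0 28.9; 32 -17 56 -5.6 22.7 34.9; 26 -12 60 -7.6 22.1 40.8; 19 -9 64 -9.5 21.2 46.9; 10 -8 69 -11.2 19.9 52.9; 0 -10 73 -12.7 18.4 58.9; -11 -14 77 -14.0 16.6 65.0; -22 -21 82 -15.2 14.5 71.0; -25 -33 87 -14.6 13.0 76.6; -26 -46 93 -13.8 11.4 82.2; -26 -60 98 -12.8 9.8 87.8; -24 -75 103 -11.6 8.1 93.3; -21 -91 107 -10.2 6.3 98.9; -17 -107 110 -8.7 4.4 104.5; -11 -123 113 -6.9 2.6 110.0; -3 -140 116 -4.9 0.6 115.5; 6 -156 117 -2.8 -1.4 120.9; 17 -172 118 -0.4 -3.4 126.3; 
z [np.float64(0.314), np.float64(0.301), np.float64(0.29), np.float64(0.28), np.float64(0.272), np.float64(0.268), np.float64(0.265), np.float64(0.265), np.float64(0.265), np.float64(0.267), np.float64(0.27), np.float64(0.274), np.float64(0.279), np.float64(0.283), np.float64(0.28), np.float64(0.277), np.float64(0.273), np.float64(0.269), np.float64(0.263), np.float64(0.258), np.float64(0.251), np.float64(0.244), np.float64(0.236), np.float64(0.228)]
```

Call:
move_arm(series="7 -11 12 0.6 4.7 3.3; 14 -21 22 1.1 9.3 6.7; 22 -29 31 1.3 13.8 10.1; 28 -37 38 1.3 18.3 13.6; 34 -43 43 1.2 22.7 17.2; 36 -33 47 -1.2 23 23; 35 -25 52 -3.4 23 29; 32 -17 56 -5.6 22.7 35")

```text
time: 5.12
position: [0.443, -0.0478, 0.2645]
tool_rot: [0.411, 0.882, 0.134, 0.188]
ft_force: [0.3, -0.1, 1.1]
grip_width: 0.087
grip_force: 0.0
```

```bash
python3 - <<'E'
from plan import *
print(P.round(4),robot.get_obs()['q'].round(2))
c=ik(*dialpose(2.53,.15,-1),np.array([-.84,.43,2.3,2.32,.45,-2.11]),P); print(c.x.round(2),c.cost)
rows([[-.7,.2,2.2,1.3,.6,-1.9],c.x])
E
```

```text
[ 0.2742 -0.      0.588   0.1141  0.3917  0.2835  0.111   0.     -0.    ] [-0.57  0.14  2.13  0.57  0.6  -1.7 ]
[-0.89  0.34  2.34  2.15  0.43 -1.97] 1.6145340353990412e-28
rows 16 t 5.1167
-3 8 3 -3.2 -0.0 5.4; -8 14 5 -6.2 -0.3 10.7; -16 20 6 -9.3 -0.8 16.2; -26 25 6 -12.2 -1.7 21.6; -38 28 6 -15.1 -2.7 27.1; -52 28 4 -17.8 -4.1 32.6; -62 20 6 -18.8 -5.4 38.1; -73 11 8 -19.6 -6.8 43.7; -82 -1 10 -20.2 -8.2 49.2; -91 -14 12 -20.7 -9.7 54.8; -99 -28 13 -21.1 -11.2 60.5; -106 -44 15 -21.3 -12.8 66.2; -111 -61 16 -21.3 -14.5 71.9; -115 -78 18 -21.2 -16.1 77.6; -118 -97 19 -21.0 -17.8 83.4; -119 -116 20 -20.6 -19.5 89.1; 
z [np.float64(0.265), np.float64(0.267), np.float64(0.27), np.float64(0.274), np.float64(0.279), np.float64(0.283), np.float64(0.28), np.float64(0.277), np.float64(0.273), np.float64(0.269), np.float64(0.263), np.float64(0.258), np.float64(0.251), np.float64(0.244), np.float64(0.236), np.float64(0.228)]
```

Call:
move_arm(series="-3 8 3 -3.2 0 5.4; -8 14 5 -6.2 -0.3 10.7; -16 20 6 -9.3 -0.8 16.2; -26 25 6 -12.2 -1.7 21.6; -38 28 6 -15.1 -2.7 27.1; -52 28 4 -17.8 -4.1 32.6; -62 20 6 -18.8 -5.4 38; -73 11 8 -19.6 -6.8 43.7")

```text
time: 5.78
position: [0.4966, -0.0974, 0.2778]
tool_rot: [0.678, 0.619, 0.313, 0.241]
ft_force: [1.0, 0.3, -1.2]
grip_width: 0.0868
grip_force: 0.0
```

```bash
python3 - <<'E'
from plan import *
print(robot.get_obs()['q'].round(2))
c=ik(*dialpose(2.53,.15,-1),np.array([-.84,.43,2.3,2.32,.45,-2.11]),P); print(c.x.round(2),c.cost)
rows([c.x],7)
E
```

```text
[-0.74  0.23  2.23  1.47  0.56 -1.91]
[-0.89  0.34  2.34  2.15  0.43 -1.97] 1.9665978810929167e-28
rows 7 t 5.7833
-17 -2 1 -1.2 -2.3 6.1; -34 -7 1 -2.2 -4.7 12.2; -52 -13 1 -3.2 -7.2 18.3; -70 -22 -1 -4.0 -9.8 24.4; -88 -32 -3 -4.7 -12.5 30.6; -105 -45 -7 -5.3 -15.3 36.7; -121 -59 -11 -5.8 -18.2 42.9; 
z [np.float64(0.273), np.float64(0.268), np.float64(0.261), np.float64(0.254), np.float64(0.246), np.float64(0.237), np.float64(0.228)]
```

Call:
move_arm(series="-17 -2 1 -1.2 -2.3 6.1; -34 -7 1 -2.2 -4.7 12.2; -52 -13 1 -3.2 -7.2 18.3; -70 -22 -1 -4.0 -9.8 24.4; -88 -32 -3 -4.7 -12.5 30.6; -105 -45 -7 -5.3 -15.3 36.7; -121 -59 -11 -5.8 -18.2 42.9;-121 -59 -11 -5.8 -18.2 42.9")

```text
time: 6.45
position: [0.4428, -0.2115, 0.2268]
tool_rot: [0.885, 0.268, 0.299, 0.235]
ft_force: [0.1, -0.4, -0.5]
grip_width: 0.0877
grip_force: 0.0
```

```bash
python3 - <<'E'
from plan import *
from h import *
w=shot('wrist','w2.png')
print(robot.get_obs()['q'].round(2),robot.get_obs()['position'])
for n in ['stand','tub','dial_grip','lid_hole','tub_mid','bench_anchor1','jar']:
    print(n,[(round(r['p'],2),np.round(r['xyz'],3).tolist(),proj(w,r['xyz']).astype(int).tolist()) for r in robot.tip_of(w,n)[:3]])
# predicted lid corners
print([proj(w,O+93e-3*tz+a*.027*tx+b*.027*yy).round(0).tolist() for a,b in ((1,1),(1,-1),(-1,-1),(-1,1))], proj(w,O+.106*tz), proj(w,dg))
E
```

```text
[-0.89  0.34  2.33  2.15  0.43 -1.96] [ 0.44376116 -0.21073605  0.22760831]
stand [(0.55, [0.571, -0.261, 0.003], [283, 191])]
tub [(0.84, [0.708, -0.13, 0.023], [251, 49]), (0.68, [0.747, -0.258, 0.025], [333, 92]), (0.59, [0.614, -0.279, 0.048], [322, 165])]
dial_grip [(0.89, [0.63, -0.549, 0.028], [431, 244]), (0.78, [0.542, -0.248, 0.119], [317, 187]), (0.73, [0.534, -0.1, 0.003], [151, 143])]
lid_hole [(0.96, [0.781, -0.35, 0.028], [379, 112]), (0.81, [0.543, -0.249, 0.102], [309, 190]), (0.8, [0.636, -0.565, 0.028], [437, 245])]
tub_mid [(0.91, [0.774, -0.297, 0.025], [355, 96]), (0.81, [0.594, -0.594, 0.023], [440, 273]), (0.59, [0.684, -0.09, 0.026], [216, 37])]
bench_anchor1 [(0.92, [0.484, -0.075, 0.004], [98, 167]), (0.67, [0.537, -0.101, 0.006], [154, 140]), (0.23, [0.641, -0.443, 0.002], [383, 212])]
jar [(0.97, [0.414, -0.258, -0.001], [226, 305])]
[[327.0, 149.0], [357.0, 191.0], [314.0, 219.0], [284.0, 179.0]] [320.49851254 188.51782601] [320.64790292 187.88667773]
```

View pics/w2.png

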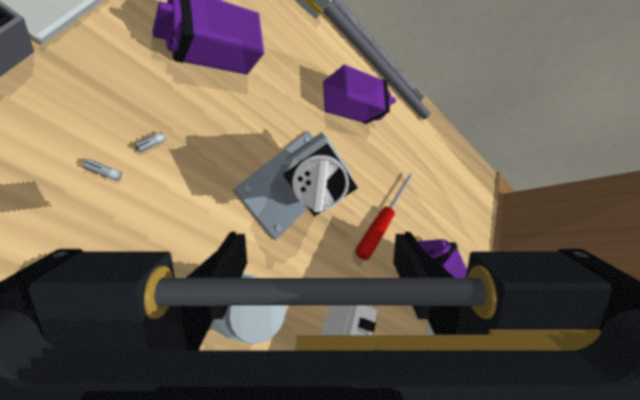

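```bash
python3 - <<'E'
import cv2
i=cv2.imread('pics/w2.png')[125:240,230:380]
i=cv2.resize(i,None,fx=5,fy=5,interpolation=cv2.INTER_CUBIC)
for u,v in ((327,149),(357,191),(314,219),(284,179),(320.5,188)): cv2.circle(i,(int((u-230+.5)*5),int((v-125+.5)*5)),4,(0,0,255),-1)
cv2.imwrite('pics/c2.png',i)
E
```

```text
(no output)
```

View pics/c2.png

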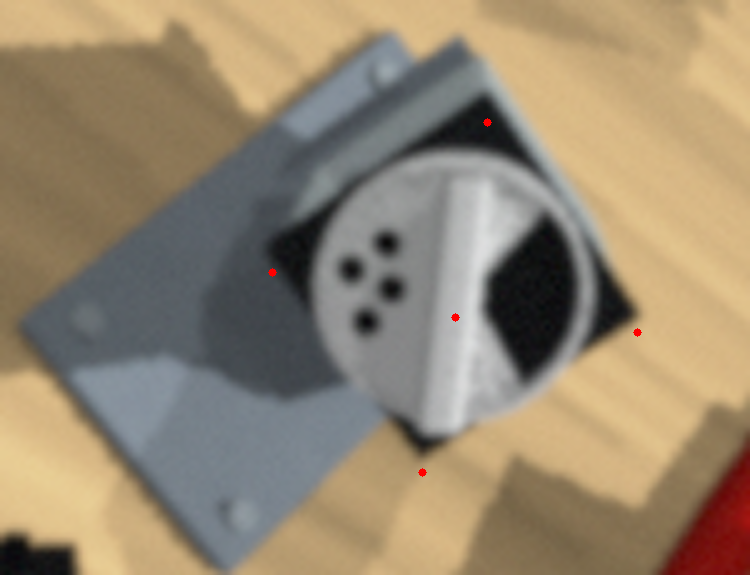

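```bash
python3 - <<'E'
from plan import *
from h import *
w=shot('wrist')
M=np.linalg.inv(w['world_to_cam'])
def onp(u,s):
    px=np.array([230+u[0]/5-.5,125+u[1]/5-.5]); d=M[:3,:3]@np.linalg.solve(w['mtx'],np.r_[px,1.]); o=M[:3,3]
    t=((O+s*tz-o)@tz)/(d@tz); v=o+t*d-O; return np.array([v@tx,v@yy])*1e3
C=[onp(u,.093) for u in ((488,95),(637,312),(422,455),(270,245))]; print(np.round(C,1),np.mean(C,0))
a=onp((474,187),.113);b=onp((446,430),.113); print(a,b,(a+b)/2); r=a-b; print('rib angle',np.arctan2(r[1],r[0]))
print('tool y in tub', R.from_quat(robot.get_obs()['tool_rot']).apply([0,1,0])@np.c_[tx,yy,tz])
print('cam fwd in tub',M[:3,2]@np.c_[tx,yy,tz], M[:3,3])
for c in (shot('scene'),shot('side')):
  for n in ('dial_grip','tub','stand'):
    r=[x for x in robot.search_frame(c,n) if np.linalg.norm(np.array(x['xyz'])-dg)<.12]; print(n,[np.round(x['xyz'],3).tolist() for x in r])
E
```

```text
[[ 32.5  33.8]
 [ 32.8 -20.9]
 [-22.3 -21.5]
 [-21.5  33.9]] [5.37743235 6.32562954]
[21.74700251 23.44394219] [-10.53525485 -13.80443689] [5.60587383 4.81975265]
rib angle 0.8567005868828
tool y in tub [ 8.22352243e-01 -5.68978567e-01 -4.21934938e-04]
cam fwd in tub [-0.17172979 -0.24625355 -0.95387005] [ 0.40831087 -0.12137557  0.36328775]
dial_grip []
tub [[0.588, -0.27, 0.104]]
stand []
dial_grip [[0.547, -0.247, 0.12]]
tub [[0.564, -0.241, 0.106]]
stand []
```

```bash
cat > reg.py <<'E'
from plan import *
from h import *
def onp(w,px,s):
    M=np.linalg.inv(w['world_to_cam']); d=M[:3,:3]@np.linalg.solve(w['mtx'],np.r_[px,1.]); o=M[:3,3]
    t=((O+s*tz-o)@tz)/(d@tz); v=o+t*d-O; return np.array([v@tx,v@yy])*1e3
E
python3 - <<'E'
from reg import *
a=cv2.imread('pics/w2.png',0); w=shot('wrist','w3.png'); b=cv2.cvtColor(w['img'],cv2.COLOR_RGB2GRAY)
W=np.eye(2,3,dtype=np.float32); sl=(slice(125,240),slice(230,380))
cc,W=cv2.findTransformECC(a[sl],b[sl],W,cv2.MOTION_AFFINE); print(cc,W)
f=lambda u:np.array([230,125])+W@np.r_[(np.array(u)+.5)/5-.5,1]
C=[onp(w,f(u),.093) for u in ((488,95),(637,312),(422,455),(270,245))]; print(np.round(C,1),np.mean(C,0))
x=onp(w,f((474,187)),.113);y=onp(w,f((446,430)),.113); print(x,y,(x+y)/2); r=x-y; print('rib angle',np.arctan2(r[1],r[0]))
print(robot.get_obs()['position'])
E
```

```text
0.9925623094252273 [[ 0.99589866 -0.00435627 -0.0727126 ]
 [ 0.01174893  0.9872427   2.1092572 ]]
[[ 29.8  31.1]
 [ 29.7 -23.5]
 [-24.9 -23.4]
 [-23.8  31.9]] [2.72307322 4.01487469]
[19.22618223 21.04831179] [-13.04121406 -15.65513758] [3.09248409 2.6965871 ]
rib angle 0.8496274936508907
[ 0.44404868 -0.21034178  0.22821774]
```

```bash
sed -i 's/^O=.*/O=np.array([.612,-.277,.046])+.002*tx+.0025*yy/; s/^dg=.*/dg=O+.106*tz/' plan.py; python3 - <<'E'
from plan import *
from h import to
print(dg)
to(*dialpose(2.42,.07,-1)); to(*dialpose(2.42,.0155,-1))
E
```

```text
[ 0.54434152 -0.24807631  0.12236753]
t 7.3 delta [ 1.3  0.2 80.6] [-0.1 -0.1  6.6] rows 1.9
t 7.3 delta [  1.2   0.2 135.1] [-0.1 -0.1  6.6] rows 3.2
```

Call:
move_arm(series="1 0 60 0 0 6.5;1 0 100 0 0 6.5;1 0 115 0 0 6.5;1 0 115 0 0 6.5;1 0 115 0 0 6.5;1 0 115 0 0 6.5;1 0 115 0 0 6.5", jaw=0.6)

```text
time: 7.93
position: [0.5197, -0.2383, 0.1482]
tool_rot: [0.897, 0.22, 0.314, 0.219]
ft_force: [-0.4, 0.3, 1.0]
grip_width: 0.0541
grip_force: 0.0
```

```bash
python3 - <<'E'
from reg import *
w=shot('wrist','w4.png'); to(*dialpose(2.42,.0155,-1)); print(robot.get_obs()['q'].round(2))
i=cv2.resize(w['img'][120:340,200:440,::-1],None,fx=2.5,fy=2.5)
i=np.ascontiguousarray(i)
for a,b in ((1,1),(1,-1),(-1,-1),(-1,1)):
    u=(proj(w,O+93e-3*tz+a*.027*tx+b*.027*yy)-[200,120])*2.5; cv2.circle(i,tuple(u.astype(int).tolist()),4,(0,0,255),-1)
cv2.imwrite('pics/c4.png',i)
E
```

```text
t 8.0 delta [ 0.   0.1 21.6] [-0.  -0.1  0.1] rows 0.5
[-0.77  0.61  2.2   2.53  0.5  -2.15]
```

View pics/c4.png

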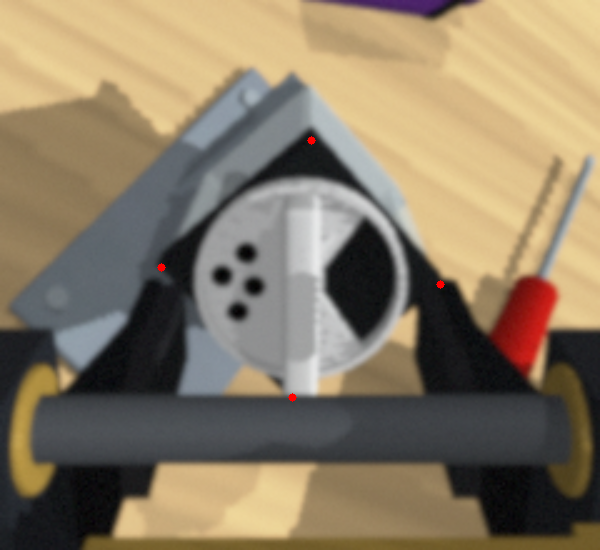

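The rib, crop (302,290), stands midway between the fingertips and runs square to the closing line. I'll go down and close on it.

Call:
move_arm(series="0 0 12 0 0 0;0 0 22 0 0 0;0 0 22 0 0 0;0 0 22 0 0 0")

```text
time: 8.32
position: [0.5355, -0.2448, 0.1316]
tool_rot: [0.897, 0.22, 0.314, 0.219]
ft_force: [-0.6, 0.5, -0.4]
grip_width: 0.0523
grip_force: 0.0
```

Call:
move_arm(series="0 0 0 0 0 0;0 0 0 0 0 0;0 0 0 0 0 0;0 0 0 0 0 0;0 0 0 0 0 0;0 0 0 0 0 0", jaw=0, newtons=20)

```text
time: 8.82
position: [0.5351, -0.2446, 0.1318]
tool_rot: [0.897, 0.22, 0.314, 0.219]
ft_force: [-0.4, 0.2, -1.2]
grip_width: 0.02
grip_force: 0.0
```

Call:
move_arm(series="0 0 0 0 0 0;0 0 0 0 0 0;0 0 0 0 0 0;0 0 0 0 0 0;0 0 0 0 0 0")

```text
time: 9.23
position: [0.5351, -0.2445, 0.1317]
tool_rot: [0.897, 0.22, 0.314, 0.219]
ft_force: [-0.1, 0.1, -0.4]
grip_width: 0.0089
grip_force: 20.0
```

Call:
move_arm(series="0 0 0 0 0 7;0 0 0 0 0 14;0 0 0 0 0 21;0 0 0 0 0 28;0 0 0 0 0 35;0 0 0 0 0 42;0 0 0 0 0 49;0 0 0 0 0 56")

```text
time: 9.9
position: [0.5351, -0.2452, 0.1319]
tool_rot: [0.895, -0.23, 0.38, 0.045]
ft_force: [-2.7, -1.5, 1.5]
grip_width: 0.0091
grip_force: 20.0
```

Call:
move_arm(series="0 0 0 0 0 7;0 0 0 0 0 14;0 0 0 0 0 21;0 0 0 0 0 28;0 0 0 0 0 35;0 0 0 0 0 42;0 0 0 0 0 49;0 0 0 0 0 56")

```text
time: 10.57
position: [0.5351, -0.245, 0.1318]
tool_rot: [0.682, -0.623, 0.357, -0.139]
ft_force: [-2.2, -1.2, 0.3]
grip_width: 0.0092
grip_force: 20.0
```

Call:
move_arm(series="0 0 0 0 0 7;0 0 0 0 0 14;0 0 0 0 0 21;0 0 0 0 0 27;0 0 0 0 0 27;0 0 0 0 0 27;0 0 0 0 0 27")

```text
time: 11.15
position: [0.5348, -0.2446, 0.1315]
tool_rot: [-0.521, 0.763, -0.315, 0.217]
ft_force: [-1.3, -0.5, -0.2]
grip_width: 0.0085
grip_force: 20.0
```

```bash
python3 - <<'E'
from reg import *
o=log(); print(o['q'].round(2)); v=R.from_quat(o['tool_rot']).apply([0,1,0])@np.c_[tx,yy,tz]; print(v, np.arctan2(-v[1],-v[0]))
w=shot('wrist','w5.png')
i=cv2.resize(w['img'][120:340,200:440,::-1],None,fx=2.5,fy=2.5); cv2.imwrite('pics/c5.png',i)
E
```

```text
[-0.75  0.66  2.17  2.56  0.5   0.25]
[-9.99996429e-01  2.57083616e-03  7.29628531e-04] -0.0025708396756348095
```

View pics/c5.png

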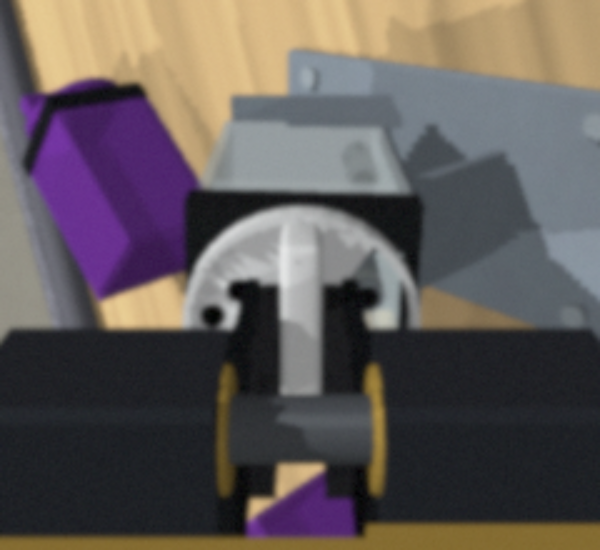

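Call:
move_arm(series="0 0 0 0 0 0;0 0 0 0 0 0;0 0 0 0 0 0;0 0 -40 0 0 0;0 0 -80 0 0 0;0 0 -100 0 0 0;0 0 -100 0 0 0", jaw=0.7)

```text
time: 11.78
position: [0.467, -0.2173, 0.2043]
tool_rot: [-0.521, 0.763, -0.315, 0.217]
ft_force: [0.2, 0.1, -0.1]
grip_width: 0.0477
grip_force: 0.0
```

```bash
cat >> plan.py <<'E'
BC=np.array([.503,.0775])
def grip(al,s,xx,sg,lift=0):
    t=-np.cos(al)*up-np.sin(al)*x
    return O+s*tz+xx*tx-.003*t+lift*up, frame(t,sg*yy)
# tool in tub frame
def rel(al,s,xx,sg):
    p,Rg=grip(al,s,xx,sg); B=R.from_matrix(np.c_[tx,yy,tz]); return B.inv().apply(p-O),B.inv()*Rg
def pour(psi,be,h,pr,Rr,c=None):
    a=np.array([np.cos(psi),np.sin(psi),0]); z=np.cos(be)*a-np.sin(be)*up; X=np.cos(be)*up+np.sin(be)*a; B=R.from_matrix(np.c_[X,np.cross(z,X),z])
    o=np.r_[BC if c is None else c,h]-B.apply([-.015,0,.100]); return o+B.apply(pr),B*Rr
def multi(p,Rt,n=25,seed=0):
    g=np.random.default_rng(seed); S=[]
    for i in range(n):
        s0=lo+(hi-lo)*g.random(6); s0[0]=np.arctan2(p[1],p[0])-.2; s0[1]=.3+.6*g.random(); s0[2]=1.5+.8*g.random()
        s=ik(p,Rt,s0,P)
        if s.cost<1e-8 and not any(np.abs(s.x-v).max()<.05 for v in S): S.append(s.x)
    return S
E
python3 - <<'E'
from plan import *
print(robot.get_obs()['q'].round(2), robot.get_obs()['position'])
for al in (0,20,35,45):
  for sg in (1,-1):
    for lift in (0,.08):
        print(al,sg,lift,[v.round(2).tolist() for v in multi(*grip(np.radians(al),.053,.005,sg,lift),12)])
for al in (20,35):
 for sg in (1,-1):
  pr,Rr=rel(np.radians(al),.053,.005,sg)
  for psi in range(-180,180,45):
    for be in (45,60):
      print('pour',al,sg,psi,be,[v.round(2).tolist() for v in multi(*pour(np.radians(psi),np.radians(be),.095,pr,Rr),12)])
E
```

```text
[-0.84  0.43  2.3   2.32  0.45  0.43] [ 0.46703649 -0.21732987  0.20426754]
0 1 0 [[-0.6, 0.74, 1.51, -0.0, 0.89, -1.8]]
0 1 0.08 [[-0.6, 0.63, 1.46, -0.0, 1.05, -1.8]]
0 -1 0 [[-0.6, 0.74, 1.51, 0.0, 0.89, 1.34]]
0 -1 0.08 [[-0.6, 0.63, 1.46, -0.0, 1.05, 1.34]]
20 1 0 [[-0.57, 0.87, 1.23, -0.07, 1.38, -1.74]]
20 1 0.08 [[-0.57, 0.78, 1.19, -0.07, 1.52, -1.75]]
20 -1 0 [[-0.57, 0.87, 1.23, -0.07, 1.38, 1.4]]
20 -1 0.08 [[-0.57, 0.78, 1.19, -0.07, 1.52, 1.39]]
35 1 0 [[-0.55, 0.99, 1.03, -0.1, 1.72, -1.74]]
35 1 0.08 [[-0.55, 0.9, 1.0, -0.11, 1.84, -1.75]]
35 -1 0 [[-0.55, 0.99, 1.03, -0.1, 1.72, 1.41]]
35 -1 0.08 [[-0.55, 0.9, 1.0, -0.11, 1.84, 1.39]]
45 1 0 [[-0.54, 1.08, 0.89, -0.13, 1.94, -1.74]]
45 1 0.08 [[-0.54, 0.99, 0.87, -0.14, 2.05, -1.76]]
45 -1 0 [[-0.54, 1.08, 0.89, -0.13, 1.94, 1.4]]
45 -1 0.08 [[-0.54, 0.99, 0.87, -0.14, 2.05, 1.38]]
pour 20 1 -180 45 []
pour 20 1 -180 60 []
pour 20 1 -135 45 [[-0.63, 0.95, 2.3, 1.77, 1.24, 1.46]]
pour 20 1 -135 60 [[-0.72, 1.16, 2.3, 1.66, 1.51, 1.25]]
pour 20 1 -90 45 [[-0.54, 0.89, 1.81, 0.94, 1.47, 1.94]]
pour 20 1 -90 60 [[-0.59, 
[... 2507 characters left out ...]
-1.7]]
pour 35 -1 -90 45 [[-0.48, 0.76, 1.84, 0.86, 1.27, -1.07]]
pour 35 -1 -90 60 [[-0.56, 0.89, 1.8, 0.92, 1.48, -1.19]]
pour 35 -1 -45 45 [[-0.28, 0.86, 1.47, 0.41, 1.7, -1.21]]
pour 35 -1 -45 60 [[-0.32, 0.98, 1.36, 0.47, 1.94, -1.22]]
pour 35 -1 0 45 [[-0.05, 0.92, 1.29, -0.04, 1.89, -1.61]]
pour 35 -1 0 60 [[-0.04, 1.05, 1.14, -0.05, 2.17, -1.61]]
pour 35 -1 45 45 [[0.18, 0.89, 1.37, -0.49, 1.72, -2.03]]
pour 35 -1 45 60 [[0.21, 1.02, 1.24, -0.58, 1.97, -2.04]]
pour 35 -1 90 45 [[0.34, 0.8, 1.68, -0.94, 1.28, -2.22]]
pour 35 -1 90 60 [[0.41, 0.92, 1.62, -1.04, 1.5, -2.12]]
pour 35 -1 135 45 [[0.31, 0.72, 2.1, 4.48, 0.85, -1.95]]
pour 35 -1 135 60 [[0.42, 0.88, 2.12, 4.4, 1.17, -1.72]]
```

```bash
cat >> plan.py <<'E'
def seq(poses,q0):
    qs=[];q=np.array(q0)
    for p,Rt in poses:
        s=ik(p,Rt,q,P); q=s.x; qs.append(q)
        if s.cost>1e-8: print('ik fail',len(qs),s.cost)
    return qs
AL=np.radians(35); GA=(AL,.053,.005,1)
def along(pose,d): p,Rt=pose; return p+Rt.apply([0,0,d]),Rt
E
python3 - <<'E'
from plan import *
pg=grip(*GA); q=seq([pg,along(pg,-.10)],[-.55,.99,1.03,-.1,1.72,-1.74]); print([v.round(2) for v in q])
rows([[-.75,.3,1.9,1.4,.8,-.5],[-.6,.55,1.3,.3,1.2,-1.3],q[1]],7,40,.2)
# pour chain
pr,Rr=rel(*GA)
ch=[grip(*GA,.10)]+[pour(psi,-np.pi/4,.30,pr,Rr,c) for psi,c in ((2.3,[.5,-.15]),(1.9,[.5,-.05]),(np.pi/2,[.5,.07]))]+[pour(np.pi/2,np.radians(b),h,pr,Rr,[.5,.07]) for b,h in ((-20,.28),(0,.2),(20,.16),(40,.12),(60,.08))]
print([v.round(2).tolist() for v in seq(ch,q[0])])
E
```

```text
[array([-0.55,  0.99,  1.03, -0.1 ,  1.72, -1.74]), array([-0.54,  0.99,  0.78, -0.11,  1.97, -1.75])]
rows 44 t 11.7833
-5 -17 3 2.0 -1.2 -6.3; -10 -34 5 4.0 -2.4 -12.7; -15 -50 6 6.0 -3.4 -19.1; -21 -65 6 8.0 -4.3 -25.4; -28 -80 6 10.0 -5.1 -31.8; -35 -94 6 12.0 -5.8 -38.2; -42 -108 5 14.0 -6.4 -44.6; -49 -120 3 16.0 -7.0 -51.0; -56 -132 1 17.9 -7.4 -57.3; -63 -143 -1 19.9 -7.8 -63.7; -71 -153 -4 21.8 -8.1 -70.1; -78 -163 -7 23.7 -8.3 -76.5; -85 -172 -10 25.6 -8.5 -82.8; -92 -179 -13 27.4 -8.6 -89.2; -98 -187 -17 29.3 -8.7 -95.5; -104 -193 -21 31.0 -8.7 -101.9; -110 -199 -25 32.8 -8.7 -108.2; -115 -204 -29 34.4 -8.6 -114.5; -120 -205 -22 36.1 -9.9 -121.0; -124 -206 -16 37.7 -11.2 -127.5; -128 -206 -10 39.3 -12.6 -134.0; -130 -205 -4 41.0 -14.1 -140.3; -131 -204 2 42.6 -15.7 -146.6; -132 -202 9 44.2 -17.4 -152.9; -131 -201 15 45.8 -19.3 -159.0; -129 -199 22 47.3 -21.4 -165.1; -125 -197 28 48.9 -23.7 -171.0; -121 -195 35 -47.3 24.6 165.9; -116 -193 42 -45.4 25.3 159.7; -109 -192 48 -43.6 26.2 153.6; -102 -191 55 -41.8 27.0 147.6; -93 -191 61 -40.1 27.9 141.6; -84 -191 67 -38.3 28.9 1
[... 826 characters left out ...]
0.33), np.float64(0.324), np.float64(0.318), np.float64(0.312), np.float64(0.307), np.float64(0.302), np.float64(0.297), np.float64(0.293), np.float64(0.29), np.float64(0.287), np.float64(0.27), np.float64(0.254), np.float64(0.239), np.float64(0.225), np.float64(0.212), np.float64(0.201), np.float64(0.19), np.float64(0.181), np.float64(0.173)]
[[-0.55, 0.88, 0.98, -0.11, 1.87, -1.75], [-0.6, 0.66, 1.21, 0.14, 1.87, -1.33], [-0.59, 0.54, 1.46, 0.35, 1.65, -0.99], [-0.49, 0.4, 1.71, 0.54, 1.38, -0.69], [-0.28, 0.31, 1.69, 0.18, 1.19, -0.36], [-0.08, 0.4, 1.76, -0.21, 0.98, 0.04], [0.13, 0.52, 1.75, -0.62, 1.03, 0.49], [0.29, 0.71, 1.71, -0.89, 1.23, 0.84], [0.4, 0.94, 1.63, -1.05, 1.48, 1.05]]
```

```bash
python3 - <<'E'
from plan import *
GA=(AL,.053,.005,-1)
pg=grip(*GA); q=seq([pg,along(pg,-.10)],[-.55,.99,1.03,-.1,1.72,1.41]); print([v.round(2) for v in q])
rows([[-.75,.3,1.9,1.4,.8,.7],[-.6,.5,1.3,.3,1.2,1.2],q[1]],7.1,41,.25)
pr,Rr=rel(*GA); D=np.radians
ch=[grip(*GA,.10)]+[pour(psi,-np.pi/4,.28,pr,Rr,c) for psi,c in ((3.3,[.5,-.15]),(3.9,[.5,-.05]),(np.pi*1.5,[.5,.07]))]+[pour(np.pi*1.5,np.radians(b),h,pr,Rr,[.5,.08]) for b,h in ((-20,.28),(0,.2),(20,.16),(40,.12),(60,.08))]
print([v.round(2).tolist() for v in seq(ch,q[0])])
E
```

```text
[array([-0.55,  0.99,  1.03, -0.1 ,  1.72,  1.41]), array([-0.54,  0.99,  0.78, -0.11,  1.97,  1.39])]
rows 25 t 11.7833
-10 -34 5 3.8 -2.6 -5.1; -21 -65 6 7.3 -5.3 -10.2; -35 -94 6 10.4 -7.9 -15.4; -49 -120 3 13.2 -10.6 -20.6; -63 -143 -1 15.5 -13.3 -26.0; -78 -163 -7 17.4 -15.9 -31.3; -92 -179 -13 18.9 -18.4 -36.8; -104 -193 -21 19.8 -20.7 -42.2; -115 -204 -29 20.3 -22.9 -47.7; -125 -208 -18 18.7 -26.8 -53.1; -131 -209 -8 16.1 -30.3 -58.4; -132 -209 2 12.8 -33.2 -63.6; -128 -208 13 8.6 -35.5 -68.5; -118 -207 24 3.6 -36.9 -73.2; -104 -208 35 -2.0 -37.5 -77.5; -86 -211 45 -8.1 -37.1 -81.4; -63 -218 53 -14.7 -35.6 -84.7; -57 -203 71 -19.7 -40.0 -84.6; -50 -188 87 -25.1 -44.2 -84.1; -41 -173 101 -30.7 -48.0 -83.3; -32 -159 114 -36.6 -51.5 -82.1; -23 -144 126 -42.7 -54.6 -80.6; -15 -131 136 -49.1 -57.4 -78.7; -7 -119 144 -55.5 -59.8 -76.4; 1 -107 152 -62.1 -61.7 -73.8; 
z [np.float64(0.225), np.float64(0.246), np.float64(0.267), np.float64(0.287), np.float64(0.307), np.float64(0.324), np.float64(0.341), np.float64(0.356), np.float64(0.369), np.float64(0.365), np.float64(0.359), np.float64(0.351), np.float64(0.342), np.float64(0.334), np.float64(0.327), np.float64(0.322), np.float64(0.321), np.float64(0.298), np.float64(0.276), np.float64(0.255), np.float64(0.236), np.float64(0.218), np.float64(0.201), np.float64(0.186), np.float64(0.173)]
[[-0.55, 0.88, 0.98, -0.11, 1.87, 1.39], [-0.32, 0.69, 1.2, -0.27, 1.8, 1.11], [-0.02, 0.61, 1.37, -0.42, 1.62, 0.87], [0.32, 0.5, 1.6, -0.6, 1.31, 0.55], [0.14, 0.36, 1.62, -0.19, 1.19, 0.21], [-0.07, 0.4, 1.76, 0.21, 1.0, -0.18], [-0.28, 0.49, 1.82, 0.58, 1.06, -0.63], [-0.45, 0.67, 1.85, 0.82, 1.23, -0.98], [-0.56, 0.91, 1.81, 0.93, 1.46, -1.22]]
```

Call:
move_arm(series="-10 -34 5 3.8 -2.6 -5.1; -21 -65 6 7.3 -5.3 -10.2; -35 -94 6 10.4 -7.9 -15.4; -49 -120 3 13.2 -10.6 -20.6; -63 -143 -1 15.5 -13.3 -26.0; -78 -163 -7 17.4 -15.9 -31.3; -92 -179 -13 18.9 -18.4 -36.8; -104 -193 -21 19.8 -20.7 -42.2", jaw=1)

```text
time: 12.45
position: [0.6213, -0.1665, 0.3544]
tool_rot: [0.762, -0.41, 0.398, -0.305]
ft_force: [1.3, -0.3, -0.4]
grip_width: 0.0865
grip_force: 0.0
```

```bash
sed -i 's/^AL=.*/AL=np.radians(35); GA=(AL,.053,.005,-1); QG=[-.55,.99,1.03,-.1,1.72,1.41]/' plan.py; cat > pg.py <<'E'
from plan import *
pg=grip(*GA); q=seq([pg,along(pg,-.10)],QG); qc=robot.get_obs()['q']; print(qc.round(2))
rows(([[-.6,.5,1.3,.3,1.2,1.2]] if qc[3]>.5 else [])+[q[1]],7.1,41,.25)
E
python3 pg.py
```

```text
[-0.76  0.32  1.94  1.5   0.76  0.67]
rows 17 t 12.45
-2 -9 14 0.0 -4.9 -4.6; -5 -14 25 -0.8 -9.7 -9.0; -6 -14 35 -2.3 -14.4 -13.2; -4 -10 42 -4.7 -18.8 -17.3; 0 -3 48 -7.9 -22.9 -21.1; 8 6 51 -11.9 -26.4 -24.7; 20 17 52 -16.6 -29.5 -28.0; 37 28 51 -22.1 -31.8 -31.0; 58 38 48 -28.1 -33.5 -33.6; 55 59 59 -30.6 -39.0 -32.5; 53 81 67 -33.3 -44.5 -31.1; 51 102 73 -36.4 -49.8 -29.5; 49 123 78 -39.8 -54.8 -27.7; 48 143 82 -43.4 -59.7 -25.6; 46 161 84 -47.3 -64.3 -23.2; 45 178 86 -51.5 -68.7 -20.6; 43 194 88 -55.8 -72.8 -17.8; 
z [np.float64(0.354), np.float64(0.351), np.float64(0.346), np.float64(0.34), np.float64(0.333), np.float64(0.327), np.float64(0.322), np.float64(0.32), np.float64(0.321), np.float64(0.298), np.float64(0.276), np.float64(0.255), np.float64(0.236), np.float64(0.218), np.float64(0.201), np.float64(0.186), np.float64(0.173)]
```

Call:
move_arm(series="-2 -9 14 0.0 -4.9 -4.6; -5 -14 25 -0.8 -9.7 -9.0; -6 -14 35 -2.3 -14.4 -13.2; -4 -10 42 -4.7 -18.8 -17.3; 0 -3 48 -7.9 -22.9 -21.1; 8 6 51 -11.9 -26.4 -24.7; 20 17 52 -16.6 -29.5 -28.0; 37 28 51 -22.1 -31.8 -31.0")

```text
time: 13.12
position: [0.666, -0.206, 0.3184]
tool_rot: [0.963, -0.167, 0.157, -0.14]
ft_force: [1.0, 1.3, 0.3]
grip_width: 0.0871
grip_force: 0.0
```

```bash
python3 pg.py
```

```text
[-0.62  0.48  1.37  0.43  1.15  1.15]
rows 8 t 13.1167
-3 14 20 -1.0 -6.5 -0.3; -6 30 37 -2.3 -12.9 -0.3; -11 46 53 -4.1 -19.3 0.0; -16 64 67 -6.3 -25.6 0.8; -21 81 79 -8.8 -31.8 1.9; -25 97 90 -11.7 -37.9 3.4; -30 112 98 -14.9 -43.8 5.2; -34 126 106 -18.4 -49.5 7.5; 
z [np.float64(0.295), np.float64(0.273), np.float64(0.252), np.float64(0.233), np.float64(0.215), np.float64(0.199), np.float64(0.185), np.float64(0.173)]
```

Call:
move_arm(series="-3 14 20 -1.0 -6.5 -0.3; -6 30 37 -2.3 -12.9 -0.3; -11 46 53 -4.1 -19.3 0.0; -16 64 67 -6.3 -25.6 0.8; -21 81 79 -8.8 -31.8 1.9; -25 97 90 -11.7 -37.9 3.4; -30 112 98 -14.9 -43.8 5.2; -34 126 106 -18.4 -49.5 7.5")

```text
time: 13.78
position: [0.6382, -0.2839, 0.172]
tool_rot: [0.937, -0.176, -0.296, -0.057]
ft_force: [0.6, -0.6, 0.0]
grip_width: 0.0871
grip_force: 0.0
```

```bash
python3 - <<'E'
from reg import *
w=shot('wrist','w6.png'); print(robot.get_obs()['q'].round(2)); to(*grip(*GA))
i=cv2.resize(w['img'][:,:,::-1],None,fx=1.2,fy=1.2); 
for p in (O+.093*tz+.027*tx+.027*yy,O+.093*tz+.027*tx-.027*yy,O+.027*tx+.027*yy,O+.027*tx-.027*yy,O-.027*tx):
    cv2.circle(i,tuple((proj(w,p)*1.2).astype(int).tolist()),3,(0,0,255),-1)
cv2.imwrite('pics/c6.png',i)
E
```

```text
[-0.54  1.01  0.78 -0.1   1.97  1.39]
t 13.8 delta [-4.2  0.9 91.3] [-0.2  0.8 -0.1] rows 2.2
```

View pics/c6.png

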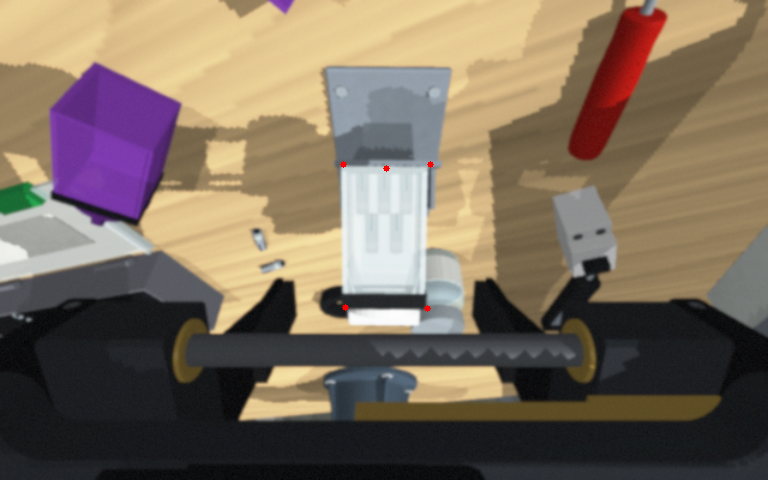

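The tub is centred between the fingers, its sides at crop x 342–428, with five anchors inside and two on the bench at (259,239) and (272,267). Going down to grip it.

Call:
move_arm(series="-2 0 40 0 0 0;-4 0 75 0 0 0;-4 1 91 0 0 0;-4 1 91 0 0 0;-4 1 91 0 0 0;-4 1 91 0 0 0")

```text
time: 14.33
position: [0.5879, -0.2651, 0.1024]
tool_rot: [0.939, -0.177, -0.291, -0.057]
ft_force: [0.2, -0.1, 0.7]
grip_width: 0.0871
grip_force: 0.0
```

Call:
move_arm(series="0 0 0 0 0 0;0 0 0 0 0 0;0 0 0 0 0 0;0 0 0 0 0 0;0 0 0 0 0 0;0 0 0 0 0 0;0 0 0 0 0 0;0 0 0 0 0 0", jaw=0, newtons=35)

```text
time: 15.0
position: [0.5864, -0.2641, 0.1014]
tool_rot: [0.938, -0.177, -0.293, -0.057]
ft_force: [0.7, 1.3, 2.5]
grip_width: 0.0537
grip_force: 35.0
```

```bash
python3 - <<'E'
from plan import *
from h import to
to(*grip(*GA)); to(*grip(*GA,.09))
E
```

```text
t 15.0 delta [4.2 0.3 9.9] [-0.3 -0.3 -0.1] rows 0.3
t 15.0 delta [-47.1  -0.  -64. ] [-0.3 -0.3 -0.1] rows 1.9
```

```bash
cat >> plan.py <<'E'
import os
B0=R.from_matrix(np.c_[tx,yy,tz])
if os.path.exists('grip.json'):
    _p,_r=json.load(open('grip.json')); GP=np.array(_p); GR=R.from_quat(_r); pr=B0.inv().apply(GP-O); Rr=B0.inv()*GR
E
python3 - <<'E'
import json
from h import robot
o=robot.get_obs(); json.dump([o['position'].tolist(),o['tool_rot'].tolist()],open('grip.json','w'))
E
cat > carry.py <<'E'
from plan import *
D=np.radians
ch=[(GP+.10*up,GR)]+[pour(psi,-np.pi/4,.28,pr,Rr,c) for psi,c in ((3.3,[.5,-.15]),(3.9,[.5,-.05]),(np.pi*1.5,[.5,.07]))]+[pour(np.pi*1.5,D(b),h,pr,Rr,[.503,.08]) for b,h in ((-20,.28),(0,.2),(20,.16),(40,.12),(60,.08))]
Q=seq(ch,QG)
E
python3 - <<'E'
from carry import *
print([v.round(2).tolist() for v in Q]); rows([Q[0]],7,35)
E
```

```text
[[-0.55, 0.87, 0.97, -0.1, 1.89, 1.39], [-0.32, 0.68, 1.19, -0.27, 1.82, 1.1], [-0.02, 0.6, 1.35, -0.41, 1.64, 0.86], [0.32, 0.49, 1.58, -0.59, 1.34, 0.54], [0.13, 0.35, 1.6, -0.18, 1.22, 0.19], [-0.08, 0.4, 1.74, 0.21, 1.04, -0.19], [-0.29, 0.49, 1.81, 0.57, 1.09, -0.62], [-0.46, 0.67, 1.83, 0.8, 1.26, -0.97], [-0.57, 0.92, 1.79, 0.91, 1.48, -1.21]]
rows 3 t 15.0
-18 0 -28 -0.0 -0.0 -0.0; -37 0 -55 -0.0 -0.0 -0.0; -57 0 -82 -0.0 0.0 0.0; 
z [np.float64(0.135), np.float64(0.168), np.float64(0.201)]
```

Call:
move_arm(series="-9 0 -13 0 0 0;-20 0 -28 0 0 0;-31 0 -44 0 0 0;-43 0 -61 0 0 0;-57 0 -82 0 0 0;-57 0 -82 0 0 0;-57 0 -82 0 0 0;-57 0 -82 0 0 0")

```text
time: 15.67
position: [0.5855, -0.2647, 0.2]
tool_rot: [0.938, -0.177, -0.293, -0.057]
ft_force: [0.3, 0.1, -3.9]
grip_width: 0.0541
grip_force: 35.0
```

```bash
python3 - <<'E'
from carry import *
print(robot.get_obs()['q'].round(2),robot.get_obs()['grip_width']); rows(Q[1:4],7,41,.2)
w=__import__('h').shot('wrist','w7.png')
E
```

```text
[-0.55  0.88  0.98 -0.1   1.89  1.39] 0.05413653085932308
rows 18 t 15.6667
-20 -23 -5 -3.4 0.2 -4.9; -40 -45 -9 -6.8 0.3 -9.9; -61 -65 -12 -10.3 0.3 -14.9; -83 -85 -15 -13.7 0.2 -19.9; -106 -102 -16 -17.2 -0.1 -24.9; -112 -122 -11 -20.4 0.1 -29.5; -119 -142 -6 -23.6 0.2 -34.1; -127 -161 0 -26.9 0.2 -38.8; -136 -180 6 -30.2 0.1 -43.5; -144 -198 12 -33.5 -0.0 -48.3; -154 -215 18 -36.8 -0.2 -53.1; -162 -232 24 -40.5 0.1 -58.4; -171 -249 30 -44.2 0.2 -63.8; -180 -265 37 -47.9 0.3 -69.2; -190 -281 44 -51.7 0.3 -74.7; -200 -297 51 -55.5 0.2 -80.2; -211 -313 58 -59.4 -0.1 -85.8; -223 -328 66 -63.4 -0.4 -91.4; 
z [np.float64(0.215), np.float64(0.23), np.float64(0.245), np.float64(0.26), np.float64(0.274), np.float64(0.274), np.float64(0.273), np.float64(0.273), np.float64(0.273), np.float64(0.274), np.float64(0.274), np.float64(0.273), np.float64(0.273), np.float64(0.273), np.float64(0.273), np.float64(0.273), np.float64(0.274), np.float64(0.274)]
```

View pics/w7.png

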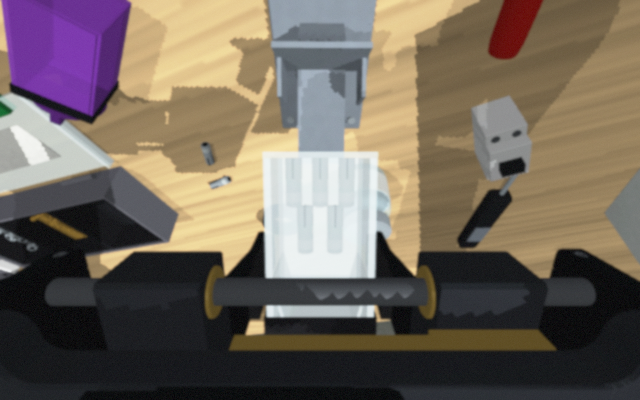

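The tub is held at px (320,230), clear of the stand, with five anchors inside. Carrying on.

Call:
move_arm(series="-20 -23 -5 -3.4 0.2 -4.9; -40 -45 -9 -6.8 0.3 -9.9; -61 -65 -12 -10.3 0.3 -14.9; -83 -85 -15 -13.7 0.2 -19.9; -106 -102 -16 -17.2 -0.1 -24.9; -112 -122 -11 -20.4 0.1 -29.5; -119 -142 -6 -23.6 0.2 -34.1; -127 -161 0 -26.9 0.2 -38.8")

```text
time: 16.38
position: [0.547, -0.0757, 0.2724]
tool_rot: [0.93, 0.216, -0.289, 0.066]
ft_force: [0.3, 0.4, -2.7]
grip_width: 0.0534
grip_force: 35.0
```

```bash
python3 - <<'E'
from carry import *
print(robot.get_obs()['q'].round(2),robot.get_obs()['grip_width']); rows(Q[2:4],7,41,.2)
E
```

```text
[-0.17  0.64  1.27 -0.34  1.73  0.98] 0.05340384801302855
rows 10 t 16.3833
5 -20 -4 -3.2 -0.0 -4.7; 10 -40 -8 -6.4 -0.1 -9.4; 14 -59 -11 -9.7 -0.3 -14.1; 19 -78 -14 -13.4 -0.1 -19.4; 23 -98 -16 -17.2 0.1 -24.7; 27 -117 -19 -20.9 0.2 -30.2; 30 -137 -21 -24.7 0.1 -35.6; 33 -157 -23 -28.5 0.0 -41.2; 35 -177 -25 -32.3 -0.2 -46.8; 36 -198 -26 -36.1 -0.4 -52.4; 
z [np.float64(0.273), np.float64(0.273), np.float64(0.274), np.float64(0.273), np.float64(0.273), np.float64(0.273), np.float64(0.273), np.float64(0.273), np.float64(0.274), np.float64(0.274)]
```

Call:
move_arm(series="6 -24 -5 -4 0 -6; 12 -48 -9 -8 -0.1 -11.5; 18 -73 -13 -12.5 0 -18; 23 -98 -16 -17.2 0.1 -24.7; 27 -122 -19 -22 0.1 -32; 31 -147 -22 -27 0 -39; 35 -173 -24 -31.8 -0.2 -46; 36 -198 -26 -36.1 -0.4 -52.4")

```text
time: 17.05
position: [0.5, 0.1222, 0.273]
tool_rot: [0.714, 0.634, -0.224, 0.196]
ft_force: [0.2, 0.0, -2.9]
grip_width: 0.0538
grip_force: 35.0
```

```bash
python3 - <<'E'
from carry import *
print(robot.get_obs()['q'].round(2),robot.get_obs()['grip_width']); rows(Q[4:],7.1,41,.2)
E
```

```text
[ 0.31  0.51  1.54 -0.55  1.4   0.61] 0.05378493115760296
rows 17 t 17.05
-1 -2 -1 0.8 6.4 -2.1; -2 -3 -6 0.6 12.8 -3.8; -4 -2 -13 -0.5 19.0 -5.2; -7 2 -23 -2.5 24.9 -6.3; 3 0 -6 -1.3 30.1 -7.5; 11 -1 9 -0.8 35.2 -8.0; 18 0 22 -0.8 40.2 -7.8; 22 3 34 -1.4 44.9 -6.9; 26 0 48 0.4 51.3 -7.8; 28 0 58 0.8 58.1 -8.0; 27 5 65 -0.2 64.8 -7.4; 32 3 80 1.4 71.2 -8.1; 34 3 92 1.9 77.9 -8.3; 33 7 102 1.1 84.8 -7.7; 37 7 117 2.4 91.2 -8.3; 40 8 131 2.9 97.9 -8.4; 41 9 144 2.5 104.8 -7.9; 
z [np.float64(0.275), np.float64(0.279), np.float64(0.286), np.float64(0.296), np.float64(0.276), np.float64(0.259), np.float64(0.244), np.float64(0.232), np.float64(0.219), np.float64(0.209), np.float64(0.204), np.float64(0.189), np.float64(0.178), np.float64(0.171), np.float64(0.156), np.float64(0.143), np.float64(0.131)]
```

```bash
sed -i 's/(-20,.28),(0,.2),(20,.16),(40,.12),(60,.08)/(-20,.2),(0,.13),(20,.105),(40,.09),(60,.08)/' carry.py; python3 - <<'E'
from carry import *
rows(Q[4:],7.1,41,.2)
E
```

```text
rows 18 t 17.05
9 -2 13 0.5 5.3 -2.2; 18 -3 24 0.5 10.5 -4.0; 26 -2 32 0.0 15.5 -5.3; 33 -1 38 -1.0 20.4 -6.0; 38 2 43 -2.5 24.9 -6.3; 47 -1 58 -1.1 30.2 -7.5; 55 -2 70 -0.5 35.4 -8.0; 60 -1 82 -0.6 40.3 -7.8; 62 3 92 -1.4 44.9 -6.9; 63 -1 102 0.5 51.2 -7.7; 62 -1 107 1.0 57.9 -7.9; 59 5 110 -0.2 64.8 -7.4; 58 2 118 1.4 71.1 -8.0; 56 3 123 1.9 77.8 -8.1; 50 7 127 1.1 84.8 -7.7; 49 6 133 2.3 91.3 -8.2; 46 7 139 2.8 97.9 -8.2; 41 9 144 2.5 104.8 -7.9; 
z [np.float64(0.257), np.float64(0.243), np.float64(0.232), np.float64(0.223), np.float64(0.216), np.float64(0.199), np.float64(0.184), np.float64(0.172), np.float64(0.162), np.float64(0.154), np.float64(0.149), np.float64(0.149), np.float64(0.143), np.float64(0.14), np.float64(0.141), np.float64(0.136), np.float64(0.133), np.float64(0.131)]
```

Call:
move_arm(series="9 -2 13 0.5 5.3 -2.2; 18 -3 24 0.5 10.5 -4.0; 26 -2 32 0.0 15.5 -5.3; 33 -1 38 -1.0 20.4 -6.0; 40 1 48 -2 26 -6.5; 49 -1 61 -1 31.5 -7.6; 57 -1 75 -0.5 37.5 -8; 62 3 92 -1.4 44.9 -6.9")

```text
time: 17.72
position: [0.5037, 0.1199, 0.1632]
tool_rot: [0.706, 0.703, 0.062, -0.064]
ft_force: [-0.4, 1.1, -3.9]
grip_width: 0.054
grip_force: 35.0
```

```bash
python3 - <<'E'
from carry import *
print(robot.get_obs()['q'].round(2)); rows(Q[6:],7.1,41,.2)
E
```

```text
[-0.08  0.5   1.8   0.23  0.87 -0.23]
rows 9 t 17.7167
-6 -5 8 1.7 6.4 -0.1; -10 -6 12 1.8 13.2 -0.2; -15 -1 12 0.3 20.0 -0.3; -20 -4 17 1.5 26.4 -0.3; -26 -4 19 1.6 33.1 -0.3; -33 -1 17 0.3 40.0 -0.3; -38 -2 21 1.1 46.5 -0.4; -44 -2 23 1.1 53.2 -0.4; -52 -1 23 0.3 60.0 -0.4; 
z [np.float64(0.154), np.float64(0.15), np.float64(0.149), np.float64(0.143), np.float64(0.14), np.float64(0.141), np.float64(0.136), np.float64(0.133), np.float64(0.131)]
```

Call:
move_arm(series="-6 -3 8 1 7 0;-11 -3 12 1 14 0;-16 -2 14 0.5 21 0;-22 -2 17 0.5 28 0;-29 -2 18 0.5 35 0;-36 -1 19 0.3 42 0;-43 -1 21 0.3 49 0;-50 -1 23 0.3 56 0")

```text
time: 18.38
position: [0.5028, 0.0722, 0.132]
tool_rot: [0.595, 0.59, 0.385, -0.387]
ft_force: [-0.0, 0.3, -1.9]
grip_width: 0.0537
grip_force: 35.0
```

Call:
move_arm(series="0 0 0 0 4 0;0 0 0 0 4 0;0 0 0 0 4 0;0 0 0 0 4 0;0 0 0 0 4 0;0 0 0 0 4 0")

```text
time: 18.88
position: [0.5027, 0.0744, 0.1338]
tool_rot: [0.581, 0.578, 0.403, -0.406]
ft_force: [-0.4, -0.0, -2.2]
grip_width: 0.0536
grip_force: 35.0
```

```bash
python3 - <<'E'
from reg import *
o=log(); print(o['q'].round(2),o['position'],o['grip_width'],o['ft_force'])
s=shot('side'); s2=shot('scene'); w=shot('wrist')
a=cv2.resize(s['img'][200:320,240:400],(640,480),interpolation=cv2.INTER_CUBIC)
cv2.imwrite('pics/c8.png',np.hstack([cv2.resize(s['img'][210:310,240:373],(400,300)),cv2.resize(w['img'],(400,300))])[:,:,::-1])
for c in (s,s2,w): print([(round(r['p'],2),np.round(r['xyz'],3).tolist()) for r in robot.tip_of(c,'tub_anchor1')])
E
```

```text
[-0.57  0.91  1.79  0.92  1.47 -1.2 ] [0.50265547 0.07439056 0.13382526] 0.05359105786528949 [-0.39913896 -0.03073585 -2.15045524]
[(0.57, [0.484, 0.059, 0.017]), (0.57, [0.47, 0.054, 0.013]), (0.55, [0.501, 0.062, 0.023])]
[]
[]
```

View pics/c8.png

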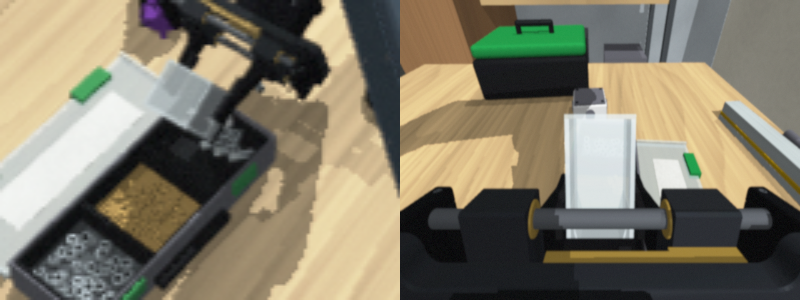

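Anchors lie in the empty box (left crop 215–245,130–160), and the tub in hand looks empty. I'll shake once more and check.

Call:
move_arm(series="12 0 0 0 6 0;-8 0 0 0 0 0;12 0 0 0 6 0;-8 0 0 0 0 0;12 0 0 0 6 0;-8 0 0 0 0 0;0 0 0 0 6 0;0 0 0 0 6 0")

```text
time: 19.85
position: [0.5029, 0.0733, 0.1323]
tool_rot: [0.559, 0.554, 0.434, -0.437]
ft_force: [0.3, 1.7, -3.5]
grip_width: 0.0539
grip_force: 35.0
```

```bash
python3 - <<'E'
from carry import *
from h import *
o=log(); print(o['q'].round(2),o['position'],o['grip_width'],o['ft_force'])
rows([Q[7],Q[6],Q[5],Q[4]],7.1,41,.2)
E
```

```text
[-0.59  0.97  1.78  0.94  1.55 -1.24] [0.50287109 0.07329873 0.13225745] 0.05394476570451379 [ 0.25285786  1.68851049 -3.48562983]
rows 14 t 19.85
2 -1 7 1.0 -6.6 0.4; 4 -2 12 1.3 -13.1 0.5; 8 -2 15 1.1 -19.5 0.2; 12 0 15 0.3 -25.8 -0.3; 13 -3 22 1.3 -32.7 0.4; 17 -3 26 1.3 -39.4 0.4; 24 0 29 0.2 -45.8 -0.3; 26 -5 34 1.6 -52.6 0.7; 31 -5 36 1.5 -59.4 0.7; 40 -1 39 0.1 -65.8 -0.2; 51 -4 40 1.5 -70.3 0.1; 63 -5 40 2.0 -75.2 0.3; 78 -4 37 1.5 -80.4 0.2; 95 -1 34 -0.1 -85.8 -0.1; 
z [np.float64(0.132), np.float64(0.134), np.float64(0.136), np.float64(0.141), np.float64(0.14), np.float64(0.143), np.float64(0.149), np.float64(0.149), np.float64(0.154), np.float64(0.162), np.float64(0.172), np.float64(0.184), np.float64(0.199), np.float64(0.216)]
```

Now tilting back and lifting, after which wrist and side views will show the box contents and the tub.

Call:
move_arm(series="2 -1 7 1.0 -6.6 0.4; 4 -2 12 1.3 -13.1 0.5; 8 -2 15 1.1 -19.5 0.2; 12 0 15 0.3 -25.8 -0.3; 13 -2 22 1 -32.7 0.2; 17 -2 26 1 -39.4 0.2; 24 0 29 0.2 -45.8 -0.3; 28 -3 34 1 -52.6 0.3")

```text
time: 20.52
position: [0.4997, 0.1132, 0.1532]
tool_rot: [0.692, 0.693, 0.134, -0.148]
ft_force: [-0.7, -0.3, -2.5]
grip_width: 0.0537
grip_force: 35.0
```

```bash
python3 - <<'E'
from carry import *
from h import *
print(robot.get_obs()['q'].round(2)); rows([Q[5],Q[4],Q[3]],7.1,41,.25)
E
```

```text
[-0.22  0.55  1.83  0.49  0.93 -0.55]
rows 10 t 20.5167
4 -1 -1 0.3 -6.5 0.1; 10 3 -5 -0.8 -12.8 0.0; 18 -1 -13 0.5 -17.3 -0.3; 25 -2 -23 1.0 -22.2 -0.3; 32 -1 -36 0.6 -27.4 -0.1; 39 2 -52 -0.8 -32.8 0.3; 41 -3 -61 0.6 -38.6 -0.0; 43 -5 -74 1.1 -44.8 -0.1; 48 -5 -89 0.6 -51.2 0.1; 55 -2 -108 -0.8 -57.8 0.6; 
z [np.float64(0.156), np.float64(0.162), np.float64(0.172), np.float64(0.184), np.float64(0.199), np.float64(0.216), np.float64(0.225), np.float64(0.238), np.float64(0.254), np.float64(0.274)]
```

Call:
move_arm(series="5 0 -2 0 -7 0;12 0 -8 0 -14 0;20 0 -17 0 -20 0;29 0 -31 0 -26 0;38 0 -50 0 -33 0;43 0 -68 0 -40 0;48 -2 -86 0 -47 0;53 -2 -102 0 -54 0")

```text
time: 21.18
position: [0.4994, 0.122, 0.2688]
tool_rot: [0.678, 0.685, -0.195, 0.183]
ft_force: [-1.0, -0.2, -3.0]
grip_width: 0.0536
grip_force: 35.0
```

```bash
python3 - <<'E'
from carry import *
from h import *
o=log();print(o['q'].round(2),o['position'],o['ft_force'])
s=shot('side'); s2=shot('scene'); w=shot('wrist','w9.png')
cv2.imwrite('pics/c9.png',np.hstack([cv2.resize(s['img'][210:310,250:350],(400,400),interpolation=cv2.INTER_CUBIC),cv2.resize(w['img'][50:350,170:470],(400,400))])[:,:,::-1])
for c in (s,s2,w): print([(round(r['p'],2),np.round(r['xyz'],3).tolist()) for r in robot.tip_of(c,'tub_anchor1')])
E
```

```text
[ 0.29  0.47  1.59 -0.53  1.3   0.48] [0.49935847 0.1219687  0.26878696] [-1.00932232 -0.21830348 -3.01519823]
[(0.58, [0.483, 0.057, 0.018]), (0.53, [0.469, 0.051, 0.012]), (0.5, [0.503, 0.061, 0.022])]
[(0.43, [0.506, 0.066, 0.022])]
[(0.77, [0.507, 0.063, 0.02]), (0.7, [0.494, 0.051, 0.023]), (0.67, [0.488, 0.06, 0.021]), (0.5, [0.488, 0.044, 0.026]), (0.43, [0.471, 0.051, 0.013])]
```

View pics/c9.png

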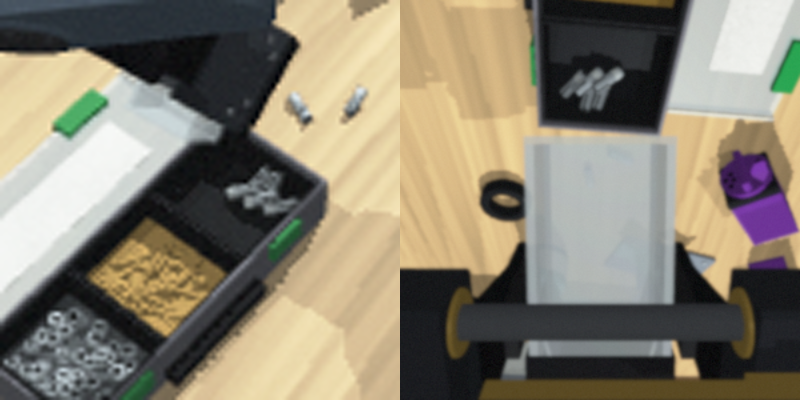

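All five tub anchors lie in the box (right crop 560–625,65–110) and the tub is empty and unslipped in the grip. Carrying it back.

```bash
python3 - <<'E'
from carry import *
rows([Q[2],Q[1],(Q[0])],7.1,41,.25)
E
```

```text
rows 17 t 21.4833
-17 8 9 3.4 -0.2 6.0; -34 15 18 6.9 -0.5 11.9; -52 20 27 10.4 -0.9 17.7; -69 26 35 13.9 -1.4 23.5; -86 30 44 17.4 -1.9 29.2; -104 34 53 20.9 -2.6 34.7; -121 37 61 24.5 -3.3 40.2; -142 41 74 28.2 -3.0 46.2; -164 45 86 31.9 -2.8 52.1; -186 48 99 35.6 -2.6 57.9; -208 49 112 39.4 -2.4 63.5; -231 50 125 43.2 -2.3 69.1; -244 60 149 46.3 -2.0 74.3; -257 69 173 49.5 -1.7 79.5; -271 76 198 52.8 -1.5 84.6; -285 82 223 56.2 -1.3 89.6; -300 86 249 59.6 -1.2 94.5; 
z [np.float64(0.266), np.float64(0.267), np.float64(0.268), np.float64(0.269), np.float64(0.271), np.float64(0.272), np.float64(0.274), np.float64(0.273), np.float64(0.273), np.float64(0.273), np.float64(0.273), np.float64(0.274), np.float64(0.26), np.float64(0.246), np.float64(0.231), np.float64(0.216), np.float64(0.201)]
```

Call:
move_arm(series="-17 8 9 3.4 -0.2 6.0; -34 15 18 6.9 -0.5 11.9; -52 20 27 10.4 -0.9 17.7; -69 26 35 13.9 -1.4 23.5; -86 30 44 17.4 -1.9 29.2; -104 34 53 20.9 -2.6 34.7; -121 37 61 24.5 -3.3 40.2; -142 41 74 28.2 -3.0 46.2")

```text
time: 22.15
position: [0.5423, -0.039, 0.2734]
tool_rot: [0.908, 0.295, -0.282, 0.09]
ft_force: [1.1, -0.1, -2.1]
grip_width: 0.0536
grip_force: 35.0
```

```bash
python3 - <<'E'
from carry import *
rows([Q[1],(Q[0])],7.1,41,.2)
E
```

```text
rows 9 t 22.15
-10 22 7 3.9 0.1 5.7; -20 45 14 7.7 0.1 11.3; -32 66 21 11.6 0.0 16.8; -44 88 30 15.4 -0.2 22.2; -41 112 44 18.8 0.1 27.3; -39 137 59 22.2 0.2 32.4; -37 161 76 25.7 0.2 37.4; -38 185 94 29.1 0.1 42.3; -39 208 113 32.6 -0.0 47.2; 
z [np.float64(0.273), np.float64(0.273), np.float64(0.273), np.float64(0.274), np.float64(0.26), np.float64(0.246), np.float64(0.231), np.float64(0.216), np.float64(0.201)]
```

Call:
move_arm(series="-11 25 8 4.4 0.1 6.4; -23 50 16 8.7 0.1 12.6; -36 75 25 12.9 -0.1 18.5; -43 95 35 16.3 0 23.5; -40 124 51 20.5 0.1 29.8; -38 149 67 24 0.2 35; -37 173 85 27.4 0.2 39.8; -38 192 99 30.2 0.1 43.8")

```text
time: 22.82
position: [0.5848, -0.2487, 0.2117]
tool_rot: [0.944, -0.144, -0.293, -0.046]
ft_force: [0.1, -0.2, -2.2]
grip_width: 0.0541
grip_force: 35.0
```

```bash
python3 - <<'E'
from plan import *
from h import to
to(GP+.06*up,GR); to(GP,GR)
E
```

```text
t 22.8 delta [33.5 14.4 38. ] [ 2.3 -0.2  3.2] rows 1.3
t 22.8 delta [67.5 14.5 87.5] [ 2.3 -0.2  3.2] rows 2.7
```

Call:
move_arm(series="0 14 0 2 0 3;0 14 0 2 0 3;15 14 18 2 0 3;30 14 36 2 0 3;30 14 36 2 0 3;30 14 36 2 0 3;30 14 36 2 0 3;30 14 36 2 0 3")

```text
time: 23.48
position: [0.5866, -0.2593, 0.1694]
tool_rot: [0.94, -0.17, -0.29, -0.053]
ft_force: [0.6, -0.8, -2.5]
grip_width: 0.0536
grip_force: 35.0
```

```bash
python3 - <<'E'
from plan import *
from h import to
to(GP+.02*up,GR); to(GP,GR)
E
```

```text
t 23.5 delta [28.3  4.6 38.8] [ 0.7 -0.4  0.7] rows 1.2
t 23.5 delta [39.6  4.6 55.3] [ 0.7 -0.4  0.7] rows 1.6
```

Call:
move_arm(series="0 5 0 0.7 -0.4 0.7;0 5 0 0.7 -0.4 0.7;14 5 19 0.7 -0.4 0.7;25 5 35 0.7 -0.4 0.7;25 5 35 0.7 -0.4 0.7;25 5 35 0.7 -0.4 0.7;25 5 35 0.7 -0.4 0.7;25 5 35 0.7 -0.4 0.7")

```text
time: 24.15
position: [0.5858, -0.2645, 0.1262]
tool_rot: [0.938, -0.177, -0.293, -0.057]
ft_force: [-0.7, 0.1, -2.3]
grip_width: 0.0537
grip_force: 35.0
```

```bash
python3 - <<'E'
from plan import *
from h import to
to(GP,GR)
E
```

```text
t 24.1 delta [14.5 -0.6 20.2] [ 0.  -0.  -0.1] rows 0.6
```

Call:
move_arm(series="4 -0.5 6 0 0 0;8 -0.5 11 0 0 0;12 -0.5 16 0 0 0;14.5 -0.5 20 0 0 0;14.5 -0.5 20 0 0 0;14.5 -0.5 20 0 0 0")

```text
time: 24.65
position: [0.5864, -0.2639, 0.1012]
tool_rot: [0.938, -0.177, -0.293, -0.057]
ft_force: [2.8, -0.1, 5.3]
grip_width: 0.0534
grip_force: 35.0
```

```bash
python3 - <<'E'
from plan import *
from h import to
to(GP,GR); print(robot.get_obs()['ft_force'])
E
```

```text
t 24.6 delta [-0.1  0.2 -0.2] [-0.   0.1 -0.1] rows 0.0
[ 2.77789569 -0.11725743  5.32897775]
```

Call:
move_arm(series="0 0 0 0 0 0;0 0 0 0 0 0;0 0 0 0 0 0;0 0 0 0 0 0;0 0 -30 0 0 0;0 0 -65 0 0 0;0 0 -100 0 0 0;0 0 -130 0 0 0", jaw=1)

```text
time: 25.32
position: [0.6554, -0.2915, 0.2082]
tool_rot: [0.937, -0.177, -0.294, -0.058]
ft_force: [0.1, -0.4, -0.9]
grip_width: 0.0861
grip_force: 0.0
```

```bash
python3 - <<'E'
from plan import *
from h import *
o=log();print(o['q'].round(2),o['position'])
s=shot('side'); s2=shot('scene'); w=shot('wrist','w10.png')
for c in (s,s2,w):
  for n in ('bench_anchor1','tub','dial_grip'): print(n,[(round(r['p'],2),np.round(r['xyz'],3).tolist()) for r in robot.tip_of(c,n)])
print([proj(w,p).round(0) for p in (O+.093*tz+.027*tx+.027*yy,O+.093*tz+.027*tx-.027*yy,O+.027*tx+.027*yy,O+.027*tx-.027*yy)])
print([proj(w,p).round(0) for p in ([.484,-.077,.005],[.533,-.099,.005])])
q=ik([.51,-.09,.25],frame([0,0,-1],yy),[-.4,.4,1.4,0,1.2,1.2],P); print(q.x,q.cost); rows([q.x],7.1,41,.25)
E
```

```text
[-0.54  1.    0.67 -0.1   2.07  1.39] [ 0.65542713 -0.29154152  0.20823656]
bench_anchor1 [(0.57, [0.52, -0.047, 0.007]), (0.38, [0.484, -0.078, 0.004])]
tub [(0.93, [0.709, -0.132, 0.027]), (0.75, [0.754, -0.257, 0.028]), (0.71, [0.57, -0.634, 0.027]), (0.53, [0.614, -0.276, 0.046])]
dial_grip [(0.63, [0.633, -0.548, 0.031]), (0.44, [0.648, -0.042, 0.022]), (0.37, [0.501, 0.061, 0.023])]
bench_anchor1 [(0.55, [0.483, -0.081, 0.003]), (0.43, [0.517, -0.046, 0.005])]
tub [(0.95, [0.753, -0.262, 0.026]), (0.7, [0.57, -0.636, 0.028]), (0.69, [0.71, -0.127, 0.026]), (0.64, [0.613, -0.273, 0.049])]
dial_grip [(0.66, [0.799, -0.356, 0.024]), (0.47, [0.543, -0.246, 0.125]), (0.44, [0.63, -0.55, 0.028])]
bench_anchor1 [(0.5, [0.485, -0.08, 0.006])]
tub [(0.69, [0.706, -0.126, 0.024]), (0.61, [0.612, -0.275, 0.047])]
dial_grip [(0.83, [0.545, -0.25, 0.121]), (0.46, [0.649, -0.042, 0.026])]
[array([292., 230.]), array([350., 230.]), array([290., 128.]), array([351., 128.])]
[array([233., 210.]), array([226., 189.])]
[-3.90683407e-01  3.76816489e-01  1.69246291e+00  1.36254228e-14
  1.07231325e
[... 651 characters left out ...]
.3; -150 -113 57 -36.8 9.4 -143.3; -159 -118 62 -40.0 8.0 -149.2; -168 -122 67 -43.4 6.4 -155.1; -177 -126 72 -46.8 4.4 -160.8; -186 -130 78 -50.4 2.2 -166.4; -195 -134 83 54.0 0.5 171.5; 
z [np.float64(0.208), np.float64(0.21), np.float64(0.212), np.float64(0.215), np.float64(0.217), np.float64(0.219), np.float64(0.221), np.float64(0.223), np.float64(0.225), np.float64(0.227), np.float64(0.228), np.float64(0.23), np.float64(0.232), np.float64(0.234), np.float64(0.235), np.float64(0.237), np.float64(0.238), np.float64(0.24), np.float64(0.241), np.float64(0.243), np.float64(0.244), np.float64(0.245), np.float64(0.246), np.float64(0.247), np.float64(0.248), np.float64(0.249), np.float64(0.25)]
```

View pics/w10.png

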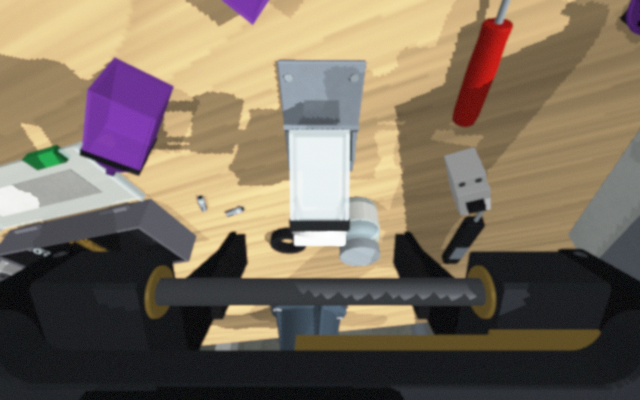

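```bash
python3 - <<'E'
from plan import *
q=ik([.49,-.07,.25],frame([0,0,-1],-yy),[-.4,.4,1.4,0,1.2,1.5],P); print(q.x.round(2),q.cost); rows([q.x],7.1,41,.25)
E
```

```text
[-0.37  0.35  1.75 -0.    1.05  1.57] 6.7154935230616894e-18
rows 9 t 25.9167
-16 -17 3 -0.8 3.9 -0.2; -35 -35 8 -1.4 7.8 -0.4; -56 -53 14 -1.7 11.7 -0.5; -78 -71 23 -1.9 15.6 -0.6; -103 -88 34 -1.9 19.5 -0.7; -129 -104 47 -1.8 23.4 -0.6; -157 -119 62 -1.4 27.3 -0.6; -186 -133 79 -0.9 31.1 -0.4; -216 -146 98 -0.3 35.0 -0.2; 
z [np.float64(0.213), np.float64(0.22), np.float64(0.226), np.float64(0.232), np.float64(0.237), np.float64(0.242), np.float64(0.245), np.float64(0.248), np.float64(0.25)]
```

Call:
move_arm(series="-18 -20 4 -1 4.5 -0.3;-40 -40 10 -1.5 9 -0.4;-64 -60 18 -1.8 13 -0.5;-92 -80 29 -1.9 18 -0.6;-122 -100 43 -1.8 22.5 -0.6;-153 -117 60 -1.4 27 -0.6;-186 -133 79 -0.9 31.1 -0.4;-216 -146 98 -0.3 35 -0.2")

```text
time: 26.58
position: [0.4892, -0.0682, 0.2512]
tool_rot: [0.983, -0.184, 0.003, 0.0]
ft_force: [0.6, -0.0, 0.0]
grip_width: 0.0871
grip_force: 0.0
```

```bash
cat > anch.py <<'E'
from reg import *
def measure(c,guess,zt=.005):
    hsv=cv2.cvtColor(c['img'],cv2.COLOR_RGB2HSV); m=(hsv[:,:,1]<70).astype(np.uint8)
    u=proj(c,[*guess,zt]); n,lab,st,ce=cv2.connectedComponentsWithStats(m)
    k=[i for i in range(1,n) if 15<st[i,4]<3000]
    i=min(k,key=lambda i:np.linalg.norm(ce[i]-u))
    pts=np.argwhere(lab==i)[:,::-1].astype(np.float32)
    W=np.array([onz(c,p,zt)[:2] for p in pts],np.float32)
    (cx,cy),(a,b),an=cv2.minAreaRect(W*1000); 
    if a<b: an+=90
    print('px',ce[i].round(0),'n',st[i,4],'rect mm',round(cx,1),round(cy,1),round(a,1),round(b,1),'angle',round(an%180,1)); return cx/1e3,cy/1e3,np.radians(an)
E
python3 - <<'E'
from anch import *
o=log(); print(o['q'].round(2),o['position'])
w=shot('wrist','w11.png')
R_=[(round(r['p'],2),np.round(r['xyz'],3).tolist()) for r in robot.tip_of(w,'bench_anchor1')]; print(R_, [proj(w,r[1]).round(0).tolist() for r in R_])
for g in ((.484,-.079),(.518,-.047)): measure(w,g)
d=shot('side')
for g in ((.484,-.079),(.518,-.047)): measure(d,g)
E
```

```text
[-0.37  0.34  1.75  0.    1.04  1.57] [ 0.48920719 -0.06820817  0.2511595 ]
[(0.7, [0.521, -0.047, 0.006]), (0.44, [0.486, -0.079, 0.006])] [[297.0, 151.0], [330.0, 168.0]]
px [331. 169.] n 194 rect mm 483.7 -79.5 10.7 31.9 angle 97.8
px [296. 153.] n 220 rect mm 519.1 -45.4 11.7 31.6 angle 152.9
px [344. 223.] n 373 rect mm 493.3 -142.2 215.4 57.1 angle 82.2
px [344. 223.] n 373 rect mm 493.3 -142.2 215.4 57.1 angle 82.2
```

```bash
cat > pick.py <<'E'
from plan import *
from h import *
import sys
def pk(xy,ang,z):
    c=np.radians(ang+90); 
    Rt=wmin(frame([0,0,-1],[np.cos(c),np.sin(c),0])); s=ik(np.r_[xy,z],Rt,robot.get_obs()['q'],P); print(s.x.round(2),s.cost); to(np.r_[xy,z],Rt)
a=[float(v) for v in sys.argv[1:]]
for z in a[3:]: pk(a[:2],a[2],z)
E
python3 pick.py .4837 -.0795 97.8 .07 .025
```

```text
[-0.39  0.65  1.91  0.    0.59  2.61] 2.835022593537485e-17
t 26.7 delta [  6.1  12.6 179.3] [ 0.2  0.3 61.1] rows 8.5
[-0.39  0.74  1.92  0.    0.48  2.61] 8.722404310446115e-29
t 26.7 delta [  6.4  12.6 224.3] [ 0.2  0.3 61.1] rows 8.5
```

Call:
move_arm(series="6 12 20 0 0 7;6 12 45 0 0 14;6 12 70 0 0 21;6 12 95 0 0 28;6 12 120 0 0 35;6 12 145 0 0 42;6 12 165 0 0 49;6 12 175 0 0 56", jaw=0.5)

```text
time: 27.4
position: [0.4935, -0.0845, 0.0728]
tool_rot: [0.779, -0.627, 0.0, -0.0]
ft_force: [-0.3, -0.2, -0.1]
grip_width: 0.046
grip_force: 0.0
```

Call:
move_arm(series="0 0 0 0 0 5;0 0 0 0 0 5;0 0 0 0 0 5;0 0 0 0 0 5;0 0 0 0 0 5")

```text
time: 27.82
position: [0.4936, -0.0841, 0.0758]
tool_rot: [0.754, -0.657, 0.002, -0.001]
ft_force: [0.4, -0.0, 0.2]
grip_width: 0.0437
grip_force: 0.0
```

```bash
python3 pick.py .4837 -.0795 97.8 .025; python3 - <<'E'
from anch import *
w=shot('wrist'); print([np.round(r['xyz'],3).tolist() for r in robot.tip_of(w,'bench_anchor1')]); measure(w,(.484,-.079))
E
```

```text
[-0.39  0.74  1.92 -0.    0.48  2.61] 3.514305266744686e-19
t 27.8 delta [-6.   9.4 50.7] [-0.2 -0.1  0.1] rows 1.2
[[0.522, -0.048, 0.004], [0.484, -0.08, 0.005]]
px [333. 223.] n 544 rect mm 483.6 -78.6 10.5 33.4 angle 98.2
```

Call:
move_arm(series="-6 9 10 0 0 0;-6 9 30 0 0 0;-6 9 50 0 0 0;-6 9 50 0 0 0;-6 9 50 0 0 0;-6 9 50 0 0 0")

```text
time: 28.42
position: [0.4834, -0.079, 0.0259]
tool_rot: [0.754, -0.657, 0.001, -0.0]
ft_force: [-0.6, 0.0, -0.0]
grip_width: 0.0436
grip_force: 0.0
```

Call:
move_arm(series="0 0 0 0 0 0;0 0 0 0 0 0;0 0 0 0 0 0;0 0 0 0 0 0;0 0 0 0 0 0;0 0 0 0 0 0;0 0 0 0 0 0;0 0 0 0 0 0", jaw=0, newtons=20)

```text
time: 29.08
position: [0.4831, -0.0789, 0.0254]
tool_rot: [0.753, -0.657, 0.001, -0.0]
ft_force: [0.9, -0.7, 2.9]
grip_width: 0.0096
grip_force: 20.0
```

Call:
move_arm(series="0 0 -35 0 0 0;0 0 -70 0 0 0;0 0 -105 0 0 0;0 0 -110 0 0 0;0 0 -110 0 0 0")

```text
time: 29.5
position: [0.4843, -0.0793, 0.1375]
tool_rot: [0.754, -0.657, 0.004, -0.001]
ft_force: [0.1, 0.7, -0.0]
grip_width: 0.0103
grip_force: 20.0
```

```bash
python3 - <<'E'
from plan import *
from h import *
print(robot.get_obs()['grip_width']); to([.505,.09,.12])
E
```

```text
0.010330074547144581
t 29.5 delta [-165.   -43.3   17.1] [0. 0. 0.] rows 4.1
```

Call:
move_arm(series="-40 -10 0 0 0 0;-80 -20 0 0 0 0;-120 -31 0 0 0 0;-160 -42 0 0 0 0;-160 -42 30 0 0 0;-160 -42 65 0 0 0;-160 -42 75 0 0 0;-160 -42 75 0 0 0")

```text
time: 30.17
position: [0.4977, 0.0748, 0.0554]
tool_rot: [0.758, -0.652, -0.011, -0.011]
ft_force: [-0.1, 0.0, -0.5]
grip_width: 0.0101
grip_force: 20.0
```

Call:
move_arm(series="0 0 0 0 0 0;0 0 0 0 0 0;0 0 0 0 0 0;0 0 0 0 0 0;0 0 -40 0 0 0;0 0 -80 0 0 0;0 0 -120 0 0 0;0 0 -120 0 0 0", jaw=0.4)

```text
time: 30.83
position: [0.5046, 0.0679, 0.1862]
tool_rot: [0.759, -0.651, -0.002, -0.02]
ft_force: [1.0, 0.2, -0.2]
grip_width: 0.0343
grip_force: 0.0
```

```bash
python3 - <<'E'
from anch import *
w=shot('wrist'); d=shot('side')
for c in (w,d):
  for n in ('bench_anchor1','tub_anchor1'): print(n,[np.round(r['xyz'],3).tolist() for r in robot.tip_of(c,n)])
measure(w,(.519,-.0455))
E
python3 pick.py .519 -.046 152.9 .07
```

```text
bench_anchor1 [[0.522, -0.047, 0.007], [0.522, 0.092, 0.012], [0.51, 0.175, 0.006], [0.514, 0.27, 0.003]]
tub_anchor1 [[0.471, 0.055, 0.011], [0.487, 0.049, 0.025], [0.484, 0.054, 0.016], [0.503, 0.066, 0.018]]
bench_anchor1 [[0.521, -0.045, 0.007], [0.523, 0.092, 0.01]]
tub_anchor1 [[0.499, 0.066, 0.02], [0.5, 0.053, 0.021], [0.471, 0.053, 0.012], [0.478, 0.058, 0.014]]
px [328.  58.] n 399 rect mm 520.2 -46.0 11.1 31.6 angle 150.7
[-0.3   0.67  1.83 -0.    0.64  1.74] 3.208735444019153e-23
t 31.1 delta [120.   -1.6 103.7] [ -1.4   1.5 -54.1] rows 7.6
```

Anchor 1 is in the box, at about (0.522,0.092,0.011). Going for anchor 2.

Call:
move_arm(series="25 0 0 -0.2 0.2 -7;55 0 0 -0.5 0.5 -14;85 -1 10 -0.7 0.8 -21;110 -1 30 -1 1 -28;120 -2 50 -1.2 1.3 -35;120 -2 70 -1.4 1.5 -42;120 -2 90 -1.4 1.5 -49;120 -2 100 -1.4 1.5 -55", jaw=0.5)

```text
time: 31.8
position: [0.5186, -0.0458, 0.0713]
tool_rot: [0.975, -0.224, -0.002, -0.001]
ft_force: [0.9, 0.3, 0.1]
grip_width: 0.0435
grip_force: 0.0
```

Call:
move_arm(series="0 0 0 0 0 0;0 0 0 0 0 0;0 0 0 0 0 0")

```text
time: 32.05
position: [0.5209, -0.0461, 0.0747]
tool_rot: [0.974, -0.228, 0.001, -0.0]
ft_force: [-0.2, 0.5, 0.0]
grip_width: 0.0433
grip_force: 0.0
```

```bash
python3 - <<'E'
from anch import *
w=shot('wrist');measure(w,(.519,-.0455))
E
python3 pick.py .5197 -.046 151.5 .025
```

```text
px [322. 219.] n 579 rect mm 518.2 -45.5 11.1 32.2 angle 153.4
[-0.3   0.76  1.84 -0.    0.55  1.77] 3.852760261023473e-29
t 32.1 delta [-1.6  0.6 50.2] [-0.1 -0.2  2.2] rows 1.2
```

Call:
move_arm(series="-2 0 15 0 0 0;-2 0 35 0 0 0;-2 0 50 0 0 0;-2 0 50 0 0 0;-2 0 50 0 0 0")

```text
time: 32.52
position: [0.5193, -0.0452, 0.0252]
tool_rot: [0.974, -0.227, 0.002, -0.0]
ft_force: [0.3, 0.5, 0.1]
grip_width: 0.0435
grip_force: 0.0
```

Call:
move_arm(series="0 0 0 0 0 0;0 0 0 0 0 0;0 0 0 0 0 0;0 0 0 0 0 0;0 0 0 0 0 0;0 0 0 0 0 0;0 0 0 0 0 0;0 0 0 0 0 0", jaw=0)

```text
time: 33.18
position: [0.5194, -0.0453, 0.0252]
tool_rot: [0.974, -0.227, 0.002, -0.0]
ft_force: [-0.7, 0.8, 4.3]
grip_width: 0.0097
grip_force: 20.0
```

Call:
move_arm(series="0 0 -35 0 0 0;0 0 -70 0 0 0;0 0 -105 0 0 0;0 0 -110 0 0 0;0 0 -110 0 0 0")

```text
time: 33.6
position: [0.5205, -0.0457, 0.1373]
tool_rot: [0.974, -0.227, 0.005, -0.0]
ft_force: [0.2, -0.1, -0.5]
grip_width: 0.01
grip_force: 20.0
```

```bash
python3 - <<'E'
from plan import *
from h import *
print(robot.get_obs()['grip_width']); to([.495,.085,.135])
E
```

```text
0.0099936390413664
t 33.6 delta [ -80.6 -106.     1.8] [0. 0. 0.] rows 3.2
```

Call:
move_arm(series="-24 -32 0 0 0 0;-49 -64 0 0 0 0;-73 -96 0 0 0 0;-80 -105 0 0 0 0;-80 -105 30 0 0 0;-80 -105 65 0 0 0;-80 -105 72 0 0 0;-80 -105 72 0 0 0")

```text
time: 34.27
position: [0.491, 0.0842, 0.0598]
tool_rot: [0.974, -0.227, -0.002, 0.001]
ft_force: [-0.0, 1.1, 0.2]
grip_width: 0.0097
grip_force: 20.0
```

Call:
move_arm(series="0 0 0 0 0 0;0 0 0 0 0 0;0 0 0 0 0 0;0 0 -40 0 0 0;0 0 -80 0 0 0;0 0 -120 0 0 0;0 0 -160 0 0 0;0 0 -190 0 0 0", jaw=0.3)

```text
time: 34.93
position: [0.4939, 0.0841, 0.2576]
tool_rot: [0.974, -0.227, 0.005, -0.001]
ft_force: [1.0, -0.2, 0.8]
grip_width: 0.0261
grip_force: 0.0
```

```bash
python3 - <<'E'
from plan import *
from h import *
o=log(); print(o['q'].round(2),o['position'])
w=shot('wrist','w12.png'); d=shot('side'); s=shot('scene')
for c in (w,d,s):
  for n in ('bench_anchor1','tub_anchor1'): print(n,[(round(r['p'],2),np.round(r['xyz'],3).tolist()) for r in robot.tip_of(c,n)])
c=ik(*dialpose(0,.12,-1),np.array([-.84,.43,2.3,2.32,.45,.43]),P); print(c.x.round(2),c.cost)
rows([[-.6,.25,1.7,.5,.8,1.0],[-.75,.3,2.1,1.5,.6,.7],c.x],7.1,41,.25)
E
```

```text
[-0.05  0.34  1.73 -0.    1.06  1.97] [0.49391877 0.08412369 0.25763937]
bench_anchor1 [(0.77, [0.521, 0.091, 0.014]), (0.67, [0.497, 0.083, 0.013])]
tub_anchor1 [(0.72, [0.483, 0.058, 0.015]), (0.69, [0.492, 0.048, 0.025]), (0.65, [0.467, 0.052, 0.009]), (0.6, [0.507, 0.067, 0.018]), (0.43, [0.487, 0.046, 0.026])]
bench_anchor1 [(0.66, [0.545, -0.247, 0.101]), (0.6, [0.526, 0.09, 0.009]), (0.55, [0.494, 0.081, 0.013])]
tub_anchor1 [(0.61, [0.5, 0.065, 0.02]), (0.57, [0.5, 0.052, 0.021]), (0.54, [0.468, 0.052, 0.013]), (0.45, [0.481, 0.06, 0.015])]
bench_anchor1 []
tub_anchor1 []
[-0.84  0.42  2.3   2.3   0.45  0.44] 6.589969503372239e-21
rows 24 t 35.3833
23 9 -7 3.4 1.5 -1.1; 46 20 -15 6.5 3.6 -2.2; 70 33 -25 9.2 6.1 -3.3; 94 49 -35 11.6 9.2 -4.3; 117 67 -47 13.4 12.6 -5.2; 141 89 -59 14.7 16.4 -6.1; 163 113 -73 15.4 20.4 -6.9; 184 140 -87 15.5 24.6 -7.6; 204 170 -103 15.0 29.0 -8.2; 197 161 -92 19.6 29.4 -4.0; 190 154 -83 23.9 29.9 0.7; 185 151 -75 27.7 30.5 5.7; 180 151 -68 31.0 31.1 11.3; 175 154 -61 33.9 31.7 17.1; 170 160 -54 36.2 32.3 23.3; 164 168 -47 38.0 32.9 29.9; 156 179 -38 39.3 33.3 36.6; 156 191 -30 40.1 33.8 42.5; 154 205 -20 40.4 34.2 48.6; 150 220 -9 40.4 34.4 54.8; 144 235 3 39.9 34.4 61.1; 135 251 16 39.1 34.2 67.4; 124 267 30 37.9 33.8 73.8; 109 283 44 36.3 33.2 80.2; 
z [np.float64(0.258), np.float64(0.267), np.float64(0.276), np.float64(0.287), np.float64(0.298), np.float64(0.311), np.float64(0.324), np.float64(0.339), np.float64(0.354), np.float64(0.343), np.float64(0.334), np.float64(0.326), np.float64(0.319), np.float64(0.313), np.float64(0.306), np.float64(0.298), np.float64(0.29), np.float64(0.281), np.float64(0.271), np.float64(0.26), np.float64(0.248), np.float64(0.235), np.float64(0.222), np.float64(0.207)]
```

Seven anchors are in the box and none is left on the bench. Now the dial.

Call:
move_arm(series="23 9 -7 3.4 1.5 -1.1; 46 20 -15 6.5 3.6 -2.2; 70 33 -25 9.2 6.1 -3.3; 94 49 -35 11.6 9.2 -4.3; 117 67 -47 13.4 12.6 -5.2; 141 89 -59 14.7 16.4 -6.1; 163 113 -73 15.4 20.4 -6.9; 184 140 -87 15.5 24.6 -7.6", jaw=0.6)

```text
time: 36.05
position: [0.5962, -0.1242, 0.3394]
tool_rot: [0.955, -0.155, 0.239, -0.082]
ft_force: [1.3, -0.6, 0.4]
grip_width: 0.0519
grip_force: 0.0
```

```bash
cat > pd.py <<'E'
from plan import *
qc=robot.get_obs()['q']; print(qc.round(2))
c=ik(*dialpose(0,.12,-1),np.array([-.84,.43,2.3,2.32,.45,.43]),P)
rows(([[-.75,.3,2.1,1.5,.6,.7]] if qc[3]<1.2 else [])+[c.x],7.1,41,.25)
E
python3 pd.py
```

```text
[-0.54  0.26  1.7   0.45  0.83  1.1 ]
rows 15 t 36.05
-9 -5 8 3.8 1.6 4.7; -16 -8 13 7.0 3.4 9.7; -21 -8 17 9.6 5.5 15.0; -25 -4 19 11.6 7.7 20.6; -30 3 21 13.1 10.1 26.5; -35 13 21 13.9 12.5 32.5; -41 27 21 14.2 14.9 38.8; -50 42 21 13.8 17.3 45.2; -55 56 25 13.5 19.0 50.8; -62 71 29 12.8 20.5 56.5; -71 87 32 11.7 22.0 62.2; -83 104 36 10.3 23.3 68.0; -98 120 39 8.5 24.5 73.9; -115 136 42 6.3 25.4 79.7; -135 152 44 3.8 26.2 85.6; 
z [np.float64(0.33), np.float64(0.323), np.float64(0.317), np.float64(0.313), np.float64(0.308), np.float64(0.303), np.float64(0.297), np.float64(0.29), np.float64(0.281), np.float64(0.271), np.float64(0.26), np.float64(0.248), np.float64(0.235), np.float64(0.222), np.float64(0.207)]
```

Call:
move_arm(series="-9 -5 8 3.8 1.6 4.7; -16 -8 13 7.0 3.4 9.7; -21 -8 17 9.6 5.5 15.0; -25 -4 19 11.6 7.7 20.6; -30 3 21 13.1 10.1 26.5; -35 13 21 13.9 12.5 32.5; -41 27 21 14.2 14.9 38.8; -50 42 21 13.8 17.3 45.2")

```text
time: 36.72
position: [0.5527, -0.1444, 0.2891]
tool_rot: [0.759, -0.492, 0.342, -0.254]
ft_force: [0.6, 0.0, 0.2]
grip_width: 0.0525
grip_force: 0.0
```

```bash
python3 pd.py
```

```text
[-0.75  0.3   2.1   1.5   0.59  0.7 ]
rows 7 t 36.7167
6 14 1 -0.2 2.4 5.2; 12 30 1 -0.8 4.9 10.5; 17 48 -1 -1.7 7.4 15.8; 21 68 -3 -3.0 9.9 21.1; 23 90 -7 -4.6 12.5 26.4; 23 113 -12 -6.5 15.0 31.7; 21 138 -19 -8.6 17.4 36.9; 
z [np.float64(0.28), np.float64(0.271), np.float64(0.26), np.float64(0.248), np.float64(0.235), np.float64(0.221), np.float64(0.207)]
```

Call:
move_arm(series="6 14 1 -0.2 2.4 5.2; 12 30 1 -0.8 4.9 10.5; 17 48 -1 -1.7 7.4 15.8; 21 68 -3 -3.0 9.9 21.1; 23 90 -7 -4.6 12.5 26.4; 23 113 -12 -6.5 15.0 31.7; 21 138 -19 -8.6 17.4 36.9; 21 138 -19 -8.6 17.4 36.9")

```text
time: 37.38
position: [0.463, -0.2168, 0.2054]
tool_rot: [-0.523, 0.763, -0.313, 0.215]
ft_force: [0.6, 0.5, -0.1]
grip_width: 0.0524
grip_force: 0.0
```

Call:
move_arm(series="0 0 0 0 0 0;0 0 0 0 0 0;0 0 0 0 0 0")

```text
time: 37.63
position: [0.467, -0.2181, 0.2093]
tool_rot: [-0.525, 0.759, -0.318, 0.217]
ft_force: [0.3, -0.1, 0.6]
grip_width: 0.0518
grip_force: 0.0
```

```bash
python3 - <<'E'
from reg import *
to(*dialpose(0,.03,-1)); to(*dialpose(0,.0155,-1)); w=shot('wrist','w13.png')
i=np.ascontiguousarray(cv2.resize(w['img'][80:330,180:460,::-1],None,fx=2.4,fy=2.4))
for p in [O+.093*tz+a*.027*tx+b*.027*yy for a in(1,-1) for b in (1,-1)]+[O+.113*tz]:
    cv2.circle(i,tuple(((proj(w,p)-[180,80])*2.4).astype(int).tolist()),3,(0,0,255),-1)
cv2.imwrite('pics/c13.png',i)
E
```

```text
t 37.6 delta [ 0.3  3.3 90.1] [-0.3  0.2  0.5] rows 2.2
t 37.6 delta [  0.4   3.3 104.6] [-0.3  0.2  0.5] rows 2.5
```

View pics/c13.png

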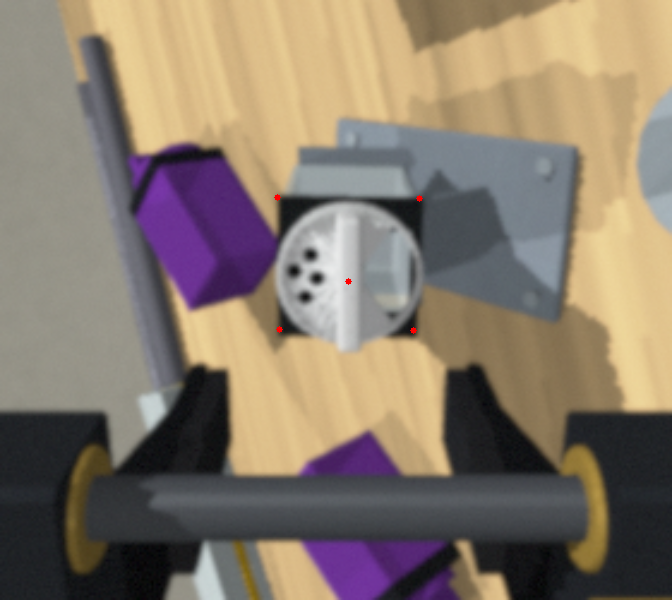

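The tub is seated with its lid corners on the predicted points, and the dial is open with the rib at (348,280). Going in.

Call:
move_arm(series="0 3 35 0 0 0.5;0 3 70 0 0 0.5;0 3 90 0 0 0.5;0 3 98 0 0 0.5;0 3 104 0 0 0.5;0 3 104 0 0 0.5;0 3 104 0 0 0.5;0 3 104 0 0 0.5")

```text
time: 38.35
position: [0.5324, -0.243, 0.1343]
tool_rot: [-0.521, 0.762, -0.316, 0.218]
ft_force: [-0.3, 0.2, 0.2]
grip_width: 0.0525
grip_force: 0.0
```

Call:
move_arm(series="0 0 0 0 0 0;0 0 0 0 0 0;0 0 0 0 0 0;0 0 0 0 0 0;0 0 0 0 0 0;0 0 0 0 0 0;0 0 0 0 0 0;0 0 0 0 0 0", jaw=0, newtons=20)

```text
time: 39.02
position: [0.5329, -0.2433, 0.1332]
tool_rot: [-0.522, 0.762, -0.316, 0.218]
ft_force: [0.5, -0.6, -1.2]
grip_width: 0.0085
grip_force: 20.0
```

Call:
move_arm(series="0 0 0 0 0 0;0 0 0 0 0 0;0 0 0 0 0 0")

```text
time: 39.27
position: [0.5329, -0.2433, 0.1332]
tool_rot: [-0.522, 0.762, -0.316, 0.218]
ft_force: [-0.2, 1.1, -0.7]
grip_width: 0.0088
grip_force: 20.0
```

```bash
python3 - <<'E'
from reg import *
o=robot.get_obs(); print(o['q'].round(2)); to(*dialpose(0,.0155,-1)); to(*dialpose(1.6,.0155,-1))
E
```

```text
[-0.75  0.65  2.18  2.56  0.51  0.24]
t 39.3 delta [ 0.3 -1.1  0.9] [-0.1  0.2 -0.1] rows 0.0
t 39.3 delta [ 0.3 -1.1  0.9] [ -0.2   0.  -91.8] rows 12.8
```

Call:
move_arm(series="0 0 0 0 0 -7;0 0 0 0 0 -14;0 0 0 0 0 -21;0 0 0 0 0 -28;0 0 0 0 0 -35;0 0 0 0 0 -42;0 0 0 0 0 -49;0 0 0 0 0 -56")

```text
time: 39.93
position: [0.5331, -0.2433, 0.1335]
tool_rot: [0.819, -0.425, 0.382, -0.043]
ft_force: [0.2, 0.6, -0.1]
grip_width: 0.0086
grip_force: 20.0
```

Call:
move_arm(series="0 0 0 0 0 -7;0 0 0 0 0 -14;0 0 0 0 0 -21;0 0 0 0 0 -28;0 0 0 0 0 -36;0 0 0 0 0 -36;0 0 0 0 0 -36;0 0 0 0 0 -36")

```text
time: 40.6
position: [0.5329, -0.2433, 0.1334]
tool_rot: [0.91, -0.155, 0.377, 0.075]
ft_force: [-0.9, 1.7, 0.1]
grip_width: 0.0089
grip_force: 20.0
```

Call:
move_arm(series="0 0 0 0 0 0;0 0 0 0 0 0;0 0 0 0 0 0;0 0 -25 0 0 0;0 0 -60 0 0 0;0 0 -100 0 0 0;0 0 -130 0 0 0;0 0 -130 0 0 0", jaw=0.6)

```text
time: 41.27
position: [0.4442, -0.2082, 0.2276]
tool_rot: [0.91, -0.154, 0.377, 0.076]
ft_force: [-0.3, 0.0, -0.2]
grip_width: 0.0497
grip_force: 0.0
```

```bash
python3 - <<'E'
from reg import *
for k in range(3): w=shot('wrist','w14.png')
o=robot.get_obs(); print(o['q'].round(2),o['position'],o['time'],o['joint_velocities'].round(3)); d=shot('side');s=shot('scene')
for n,c in dict(w=w,d=d,s=s).items():
  for t in ('tub','dial_grip','stand','bench_anchor1','tub_anchor1','jar','tape_roll'): print(n,t,[np.round(r['xyz'],3).tolist() for r in robot.tip_of(c,t)][:5])
i=np.ascontiguousarray(cv2.resize(w['img'][80:330,180:460,::-1],None,fx=1.6,fy=1.6))
for p in [O+.093*tz+a*.027*tx+b*.027*yy for a in(1,-1) for b in (1,-1)]+[O+.113*tz]:
    cv2.circle(i,tuple(((proj(w,p)-[180,80])*1.6).astype(int).tolist()),2,(0,0,255),-1)
# dial rib direction: brightness-moment of near-white pixels in lid square on rectified lid
src=np.float32([proj(w,O+.105*tz+a*.03*tx+b*.03*yy) for a,b in((-1,-1),(-1,1),(1,1),(1,-1))])
H=cv2.getPerspectiveTransform(src,np.float32([[0,0],[300,0],[300,300],[0,300]])); r=cv2.warpPerspective(w['img'],H,(300,300))
cv2.imwrite('pics/c14.png',np.hstack([cv2.resize(i,(448,400)),cv2.resize(r[:,:,::-1],(350,400))]))
E
```

```text
[-0.88  0.35  2.33  2.18  0.44 -1.07] [ 0.44757206 -0.21138315  0.22564131] 41.4167 [ 0.009  0.041 -0.019 -0.001 -0.003  0.002]
w tub [[0.613, -0.274, 0.044], [0.747, -0.262, 0.028], [0.708, -0.125, 0.026], [0.572, -0.635, 0.024]]
w dial_grip [[0.651, -0.043, 0.026], [0.631, -0.549, 0.026], [0.545, -0.248, 0.12], [0.794, -0.356, 0.031], [0.571, -0.258, 0.001]]
w stand [[0.573, -0.26, 0.002]]
w bench_anchor1 []
w tub_anchor1 []
w jar [[0.415, -0.258, 0.001]]
w tape_roll [[0.571, -0.261, 0.002]]
d tub [[0.755, -0.254, 0.028], [0.569, -0.631, 0.026], [0.612, -0.275, 0.046], [0.711, -0.13, 0.027]]
d dial_grip [[0.647, -0.04, 0.024], [0.633, -0.546, 0.028], [0.541, -0.252, 0.121]]
d stand [[0.57, -0.267, 0.001], [0.417, -0.256, -0.003]]
d bench_anchor1 [[0.494, 0.085, 0.012], [0.524, 0.092, 0.011]]
d tub_anchor1 [[0.468, 0.052, 0.014], [0.48, 0.057, 0.016], [0.5, 0.053, 0.02], [0.502, 0.064, 0.022]]
d jar [[0.419, -0.253, -0.003]]
d tape_roll [[0.377, -0.123, 0.001], [0.507, 0.172, -0.001]]
s tub [[0.613, -0.271, 0.05], [0.572, -0.636, 0.03], [0.71, -0.132, 0.028], [0.754, -0.26, 0.027]]
s dial_grip [[0.63, -0.545, 0.027], [0.8, -0.352, 0.026], [0.542, -0.248, 0.122]]
s stand [[0.567, -0.258, 0.001]]
s bench_anchor1 []
s tub_anchor1 [[0.38, -0.118, -0.002]]
s jar [[0.416, -0.258, -0.002]]
s tape_roll [[0.508, 0.174, -0.005], [0.378, -0.12, 0.003]]
```

The picture quota is used up, so I'll check the dial angle numerically: rotate the rectified open-dial picture until it matches the present one.

```bash
python3 - <<'E'
from reg import *
def rect(c,img):
    src=np.float32([proj(c,O+.100*tz+a*.027*tx+b*.027*yy) for a,b in((-1,-1),(-1,1),(1,1),(1,-1))])
    return cv2.cvtColor(cv2.warpPerspective(img,cv2.getPerspectiveTransform(src,np.float32([[0,0],[200,0],[200,200],[0,200]])),(200,200)),cv2.COLOR_RGB2GRAY).astype(np.float32)
w=shot('wrist'); r=rect(w,w['img'])
# rib: brightness profile: for each angle, bright line through the centre vs beside it
Y,X=np.mgrid[:200,:200]-99.5; x_=Y; y_=X   # rows: -x->+x of tub ; cols: -y->+y
rad=np.hypot(X,Y)<80
best=[]
for a in np.arange(0,180,2):
    t=np.radians(a); dperp=-np.sin(t)*x_+np.cos(t)*y_
    for off in range(-12,13,4):
        best.append((r[rad&(abs(dperp-off)<12)].mean()-r[rad&(abs(dperp-off)>20)].mean(),a,off))
print(sorted(best)[-4:])
for th in range(0,360,30):  # darkness of quarter sectors: holes/opening
    v=np.degrees(np.arctan2(y_,x_)); k=(abs((v-th+180)%360-180)<30)&(np.hypot(X,Y)>30)&(np.hypot(X,Y)<75); print(th,round(r[k].mean()),end=' | ')
print(robot.get_obs()['joint_velocities'].round(3))
E
```

```text
[(np.float32(83.14556), np.int64(6), 4), (np.float32(83.23935), np.int64(0), 4), (np.float32(83.721016), np.int64(4), 4), (np.float32(83.750275), np.int64(2), 4)]
0 185 | 30 172 | 60 144 | 90 129 | 120 144 | 150 170 | 180 186 | 210 174 | 240 104 | 270 35 | 300 36 | 330 118 | [-0.     0.     0.002 -0.    -0.001 -0.   ]
```

```bash
python3 -c "
from rig import robot
print(robot.hand_in())"
```

```text
the job is handed in; nothing more can be done
None
```

The job is handed in at about 42 s of the 208 s limit: all seven anchors I could find (five from the tub, two from the bench) are in the empty box, and the tub is back in its stand with the dial at about 1.6 rad (shut); the hand-in returned no verdict.

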